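# Re-dress the dollhouse display

### The arm

A 6-joint arm with a two-finger parallel gripper is mounted at the origin on the work surface. World frame = base frame: x ahead of the robot, y to its left, z up, the work surface at z = 0. Lengths are in m, angles in rad, forces in N, time in s.
With the tool pointing down it reaches from about 0.425 to 0.95 m from the base axis. Payload 3.5 kg.
Tool frame: the origin (TCP) lies on the centre line of the jaws, within the pads' length; the fingertips stand 25 mm ahead of it and the grasp point (between the pads) lies 6 mm ahead of it (ctrl.finger_overhang is the distance from the TCP to the fingertips, in m); z points along the fingers, y is the line along which they close (so a half turn about z gives the same grasp; the last joint's range is limited). The gripper opens to 85 mm and grips with 20 to 120 N. Pads are 22 mm wide; open, the fingers measure 114 mm over their backs; the gripper's body (76 mm by 85 mm) begins 54 mm behind the grasp point. The pads swing forward as they close: fully open they stand 13 mm farther back than shut.
Start: joints at [-1.407, 0.286, 1.577, -0, 1.279, -0.15], TCP at [0.208, -0.642, 0.256] pointing down, gripper open.
Joint ranges: [-2.77, 2.77], [-0.9, 2.22], [0.21, 2.48], [-1.53, 4.67], [0.24, 2.81], [-2.84, 2.84]. Speed limits (rad/s): [2.79, 2.79, 3.14, 3.14, 3.14, 3.14].

### API

Orientations are given as a unit quaternion [x, y, z, w].
In Python, from plant import get_state, imaging, job, ctrl gives the robot as it stands.
- The arm moves only by the tool jog_arm, never from a script. Its argument "increments" is a list of rows, each an object of numbers: "dx", "dy", "dz": the shift along the world's x, y, z each as a share of 12 cm, from -1 to 1; "ax", "ay", "az": the turn, a rotation vector about the world's x, y, z each as a share of pi/2 rad, from -1 to 1; "gripper": the gripper command: -1 is shut, 1 is fully open, values between are in proportion. A call has 1 to 10 rows; each row is the pose to reach, as a shift and turn from the pose commanded when the call began; what a row does not reach only later rows make up. A row lasts 1/10 s, in which the tool goes at most 50 mm and 8.59 degrees, less where a joint would pass 70% of its speed; a pose out of reach is approached as far as the arm can. A call with a number of a shift or a turn outside -1 to 1 is refused whole. A call with a gripper value outside its range is refused whole. The fingers move at their own pace and stop on an object; "force" is the grip in N (left out, the last holds). Time passes only in rows, so rows that repeat a pose let the fingers close. It gives the time, the measured TCP pose, the force, the opening and the grip force at its end, in the units of the state.
- get_state(): the state, without advancing time (a new reading comes with each control period).
- imaging.read_camera(name): name is "side" or "top" or "wrist"; returns a dict with "frame" (400x640x3 uint8, blue, green, red), "depth" (400x640 float32, m along the optical axis (not along the pixel's ray), 0 where there is no reading), "camera_matrix" (3x3 intrinsics, pixels), "extrinsics" (4x4, takes a point from camera to world coordinates); the wrist camera has in their place "mount" (4x4, takes a point from camera to tool coordinates, whose origin is the TCP and whose axes are the flange's). Camera axes: x right, y up, looking along -z (the intrinsics and any distortion apply to the point x, -y, -z); pixel columns grow to the right and rows downward; lengths in m; the calibration is good to about 2 mm. A picture is of the moment at which its call begins: read the wrist's pose just before it.
- job.sign_off(): hands the job in; it is judged then, once.
The state is a dict: "time": time; "qpos": joint angles; "dq": joint speeds; "joint_efforts": joint torques, N m; "eef_pos": TCP position; "tcp_rot": TCP orientation; "contact_force": force on the tool from outside, world axes, zero at the start; "wrist_torque": the same for the moment, N m; "opening": opening from 0.0 (shut) to 1.0 (fully open); "finger_force": force on a finger pad.
Only numpy, scipy, OpenCV 4.12 (cv2) and the standard library are available. Lean on these libraries where they do the work, as an engineer would, in place of code of your own. Each camera call takes 0.05 s, during which the arm holds its last target. There are 200 camera calls.

### The job

The three miniatures stand on the wrong room bases. First push the sold gilded mirror frame down through the orange sprung flap into the drop box, so that the display well is free; then swap the miniatures round, setting one of them down upright in the empty well on the way, until the teapot stands in the middle of the chequered base, the writing desk in the middle of the green base and the blue vase in the middle of the red base, all upright. Do not tip a miniature over, and leave the pin vise where it lies.

Things in the scene. Friction and masses are not known exactly. Their poses are not given: they have to be found in the camera images.
- teapot: Silver teapot miniature, loose, about 0.09 kg. Round belly 40 mm across between 18 and 30 mm up, 44 mm high to the top of its lid knob; spout towards its +y (reaches 37 mm from the axis), handle towards its -y (34 mm), so grip it along its x. Origin: centre of the underside, z up. Starts on the green study base; belongs on the chequered kitchen base.
- writing_desk: Walnut writing desk miniature, loose, about 0.10 kg, 40 mm deep (x), 60 mm wide (y), 58 mm high, dark wood with a green writing panel on top; overhanging 4 mm top 40 x 60 mm, below it a solid drawer body 36 x 56 mm from 34 to 54 mm up, two pedestals below that. Origin: centre of the underside, z up. Starts on the red hall base; belongs on the green study base.
- vase: Blue ceramic vase miniature, loose, about 0.09 kg, round: belly 36 mm across from 14 to 42 mm up, narrow neck, 62 mm high. Origin: centre of the underside, z up. Starts on the chequered kitchen base; belongs on the red hall base.
- mirror_frame: Gilded mirror frame, loose, about 0.13 kg, standing upright in the display well: panel 14 mm thick (x), 50 mm wide (y), 65 mm high, on a foot 26 x 50 mm, 6 mm high. Origin: centre of the underside of the foot, z up. Sold: it goes into the drop box.
- kitchen_base: Fixed room base, a flat plate 84 x 84 mm and 8 mm high, black and white chequered tiles. Origin: centre of its underside, axes along its sides, z up. Home of the teapot.
- study_base: Fixed room base, a flat plate 84 x 84 mm and 8 mm high, green with two thin brass lines. Origin: centre of its underside, axes along its sides, z up. Home of the writing desk.
- hall_base: Fixed room base, a flat plate 84 x 84 mm and 8 mm high, red with two thin pale lines. Origin: centre of its underside, axes along its sides, z up. Home of the vase.
- display_well: Fixed light-wood display well, 120 x 120 mm outside, 108 x 108 mm inside, walls 6 mm thick, rim 14 mm above the table, grey cloth-coloured floor 4 mm above the table. Behind it, towards its +x, a 14 mm high deck to x = 185 mm carries the clear acrylic sliding cover, already slid open (top of its grip 29 mm above the table). Origin: centre of the well at table height, z up. Holds the mirror frame at the start; the free spot afterwards.
- drop_box: Fixed plywood drop box for sold goods, 130 x 130 mm and 130 mm high, its top has an opening 64 mm (its x) by 90 mm (its y) in the middle, with an orange flap. The flap, level with the top, is hinged along the +x edge of the opening, and swings down into the box under a weak spring (pushing it down takes 0.1 to 0.4 N; the frame's own weight is enough), and springs shut. Inside floor 6 mm above the table. Origin: centre of its underside, z up.
- pin_vise: Steel pin vise, loose, 92 mm long and 12 mm thick, lying along its x among the room bases; not to be moved. Origin: on the table 45 mm from its blunt end.
Things that resemble listed ones, but are neither listed nor needed, are in the scene too. What is shaped like the vase but purple is not meant.

How it is judged:
By the outcome, as a careful person would: the job done as asked, in the order asked, and still so for the second after the job is handed in, with the robot touching nothing.
It also fails if it takes over 131 s, if anything falls off the work surface, if the arm or the gripper's body presses on something with over 40 N, if the wrist force passes 120 N, or if a joint passes its speed limit or range.

## Working session

There is one attempt and no reset: what is moved stays moved. The work goes in short steps, Python scripts to look and compute and a tool call to move; the robot and the scene stay as the last step left them, time stands still between calls to the robot, and variables do not carry over. Pictures are saved under pics/ and viewed, at most 14 in all, crops included, and the job is handed in when it is done.

Besides the shell and the picture viewer there is one more tool, called after "Call:" as name(argument=value, ...) on one line, values as JSON. jog_arm: Moves the arm, as the interface text tells. Shift numbers are shares of 12 cm and turn numbers shares of pi/2 rad, none past 1 either way. Its arguments: {"type":"object","properties":{"increments":{"type":"array"},"force":{"type":"number"}},"required":["increments"]}

```bash
ls; mkdir -p pics; cat > h.py <<'E'
import numpy as np, cv2
from plant import get_state, imaging, job, ctrl
from scipy.spatial.transform import Rotation as R
def cam(name):
    s=get_state(); d=imaging.read_camera(name)
    if name=="wrist":
        T=np.eye(4);T[:3,:3]=R.from_quat(s["tcp_rot"]).as_matrix();T[:3,3]=s["eef_pos"]
        d["extrinsics"]=T@d["mount"]
    return d
def pts(d):
    K=d["camera_matrix"];z=d["depth"];v,u=np.mgrid[:400,:640]
    P=np.stack([(u-K[0,2])/K[0,0]*z,-(v-K[1,2])/K[1,1]*z,-z,np.ones_like(z)],-1)
    return (P@d["extrinsics"].T)[...,:3]
E
python3 - <<'E'
from h import *
for n in ["top","side","wrist"]:
    d=cam(n); cv2.imwrite(f"pics/{n}0.png",d["frame"]); np.savez(f"pics/{n}0.npz",**{k:v for k,v in d.items()})
    print(n,[k for k in d],d["extrinsics"].round(3).tolist(),d["camera_matrix"].round(1).tolist())
print(get_state())
E
```

```text
pics
top ['frame', 'depth', 'camera_matrix', 'extrinsics'] [[-0.024, 0.983, -0.182, 0.326], [-0.999, -0.029, -0.028, 0.007], [-0.033, 0.181, 0.983, 0.852], [0.0, 0.0, 0.0, 1.0]] [[414.9, 0.0, 317.4], [0.0, 414.9, 196.3], [0.0, 0.0, 1.0]]
side ['frame', 'depth', 'camera_matrix', 'extrinsics'] [[-0.948, 0.249, -0.196, 0.315], [-0.317, -0.727, 0.61, 0.619], [0.009, 0.64, 0.768, 0.768], [0.0, 0.0, 0.0, 1.0]] [[408.3, 0.0, 315.4], [0.0, 408.3, 200.6], [0.0, 0.0, 1.0]]
wrist ['frame', 'depth', 'camera_matrix', 'mount', 'extrinsics'] [[0.308, 0.915, 0.261, 0.273], [-0.951, 0.297, 0.083, -0.62], [-0.002, -0.273, 0.962, 0.373], [0.0, 0.0, 0.0, 1.0]] [[277.5, 0.0, 321.9], [0.0, 277.5, 202.1], [0.0, 0.0, 1.0]]
{'time': 0.15, 'qpos': array([-1.40700932e+00,  2.87018270e-01,  1.57780239e+00,  1.69138705e-05,
        1.27857049e+00, -1.50018427e-01]), 'dq': array([ 2.11009573e-05, -1.35209036e-03, -5.47819474e-03,  4.95534723e-04,
       -1.76910871e-03,  3.55073403e-04]), 'joint_efforts': array([ 1.14330665e-03, -4.06603146e+01, -2.93140179e+01, -1.27094686e-04,
        3.97583528e-03, -2.56895071e-06]), 'eef_pos': array([ 0.20830623, -0.64158944,  0.25524823]), 'tcp_rot': array([ 9.87715984e-01,  1.56257247e-01,  1.90540839e-06, -8.99278934e-04]), 'contact_force': array([ 0.34307393, -0.58480689, -1.32133933]), 'wrist_torque': array([-0.04167448, -0.00519533, -0.00236273]), 'finger_force': 0.0, 'opening': 0.9969638420163845}
```

View pics/top0.png

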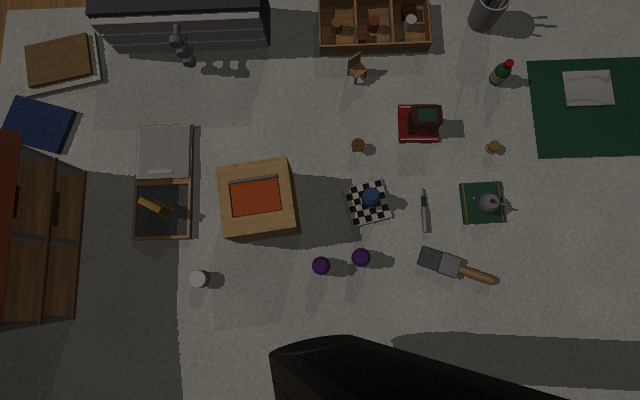

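View pics/side0.png

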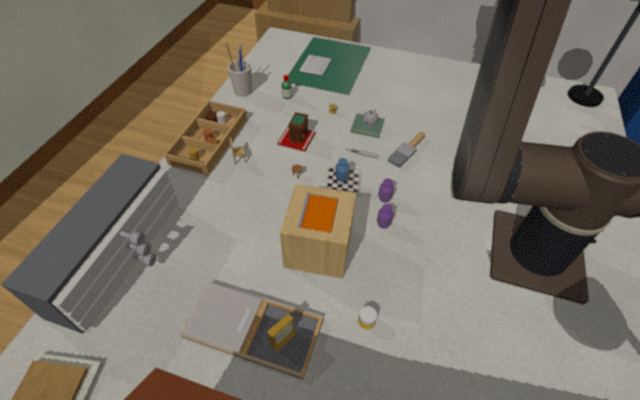

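The top view shows the mirror frame at (155,207) in the well, the orange flap at (255,197), the blue vase at (371,197) on the chequered base, the desk at (426,117) on the red base, the teapot at (489,203) on the green base and the pin vise at (425,210).
Things that could be mistaken for these: purple vases (320,265) and (361,257), the big green mat (590,105), the white jar (199,279) and the chisel-like tool (455,265).
The side view agrees with this.

```bash
cat > m.py <<'E'
from h import *
d=dict(np.load("pics/top0.npz")); P=pts(d); f=d["frame"]; hsv=cv2.cvtColor(f,cv2.COLOR_BGR2HSV)
Z=P[...,2]
def rect(name,box,cond):
    u0,v0,u1,v1=box; m=np.zeros((400,640),np.uint8); m[v0:v1,u0:u1]=cond[v0:v1,u0:u1]
    n,l,s,_=cv2.connectedComponentsWithStats(m)
    k=1+s[1:,4].argmax(); q=P[l==k]
    (c,wh,a)=cv2.minAreaRect((q[:,:2]*1000).astype(np.float32))
    print(name,len(q),"c",np.round(c,1),"wh",np.round(wh,1),"a",round(a,1),"z",np.percentile(q[:,2]*1000,[5,50,95]).round(1),"mean",(q.mean(0)*1000).round(1))
H,S,V=hsv[...,0],hsv[...,1],hsv[...,2]
rect("table",(300,210,340,240),Z>-1)
rect("hall",(385,90,455,155),(Z>.004)&(Z<.014)|((S>150)&((H<8)|(H>172))))
rect("study",(450,170,520,235),(Z>.004)&(Z<.014))
rect("kitchen",(335,170,405,235),(Z>.004)&(Z<.014))
rect("desktop",(390,90,460,150),(Z>.05))
rect("vase>45",(340,170,405,225),(Z>.045))
rect("vase belly",(340,170,405,225),(Z>.018))
rect("teapot",(450,170,525,235),(Z>.018))
rect("pot belly",(450,170,525,235),(Z>.03))
rect("mirror",(125,180,190,240),Z>.04)
rect("well floor",(125,170,200,245),(Z<.03)&(Z>.009))
rect("deckall",(120,115,200,245),(Z>.008)&(Z<.045))
rect("boxtop",(205,145,310,250),Z>.11)
rect("flap",(205,145,310,250),(S>180)&(H<14)&(V>90))
rect("vise",(410,180,440,240),(Z>.005))
E
python3 m.py
python3 - <<'E'
import cv2,numpy as np
f=cv2.imread('pics/top0.png')
a=cv2.resize(f[85:245,330:530],None,fx=4,fy=4)[:600,:800]
cv2.imwrite('pics/crop1.png',cv2.resize(f[90:235,330:530],(800,580),interpolation=cv2.INTER_CUBIC))
E
```

```text
table 1200 c [390.8  29.9] wh [ 81.  128.5] a 88.1 z [-1.6  0.8  3.6] mean [424.2  28.5   2.4]
hall 801 c [ 493.8 -124.8] wh [106.7 413.4] a 66.4 z [ 5.9  8.8 11.9] mean [ 621.  -174.1   14.7]
study 1302 c [ 459.4 -303.7] wh [85.9 86.2] a 1.3 z [ 6.   8.6 10.9] mean [ 459.3 -299.4    8.6]
kitchen 1359 c [467.3 -69.5] wh [86.4 89.4] a 14.0 z [ 6.4  8.9 11.2] mean [463.6 -68.3   8.8]
desktop 656 c [501.3 -89.5] wh [ 69.2 394.6] a 51.3 z [55.2 66.7 69.2] mean [ 626.1 -189.6   69.5]
vase>45 258 c [471.  -73.9] wh [33.  33.6] a 87.8 z [49.5 59.  72.1] mean [469.3 -73.3  61.9]
vase belly 291 c [471.  -73.6] wh [33.4 33.6] a 87.8 z [34.7 57.3 71.9] mean [468.2 -72.8  58.8]
teapot 420 c [ 404.8 -159.2] wh [ 40.3 365.5] a 19.2 z [29.1 44.1 49.3] mean [ 454.  -303.8   44.3]
pot belly 394 c [ 404.8 -159.2] wh [ 40.3 365.5] a 19.2 z [33.5 44.4 49.4] mean [ 454.5 -303.7   45.4]
mirror 245 c [464.3 355.7] wh [50.7 14.5] a 62.4 z [45.1 69.4 72. ] mean [462.5 351.8  66.2]
well floor 1450 c [475.4 354.4] wh [123.2 146.4] a 89.6 z [11.4 16.  23.1] mean [493.8 354.9  16.6]
deckall 4066 c [525.1 354.9] wh [245.6 123.4] a 0.3 z [12.7 18.9 22.5] mean [558.  353.1  18.4]
boxtop 5286 c [417.3 122. ] wh [250.7 154.3] a 19.9 z [127.6 130.5 133.2] mean [460.5 137.5 133.3]
flap 1505 c [400.6 104. ] wh [225.4  97.1] a 29.1 z [127.4 129.4 131.5] mean [461.6 138.1 133.3]
vise 221 c [ 382.6 -113.1] wh [ 72.2 255.4] a 41.2 z [ 7.3 10.9 14.5] mean [ 437.9 -180.4   29.7]
```

View pics/crop1.png

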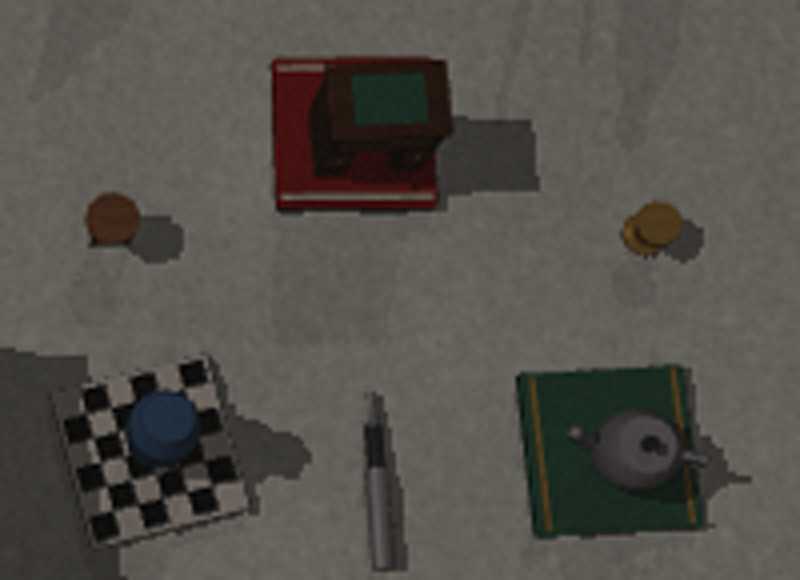

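The crop confirms the choices: blue vase (165,428) on the chequers, desk (390,100) on the red base, and teapot (638,447) on the green base with its spout and handle running roughly along image x. The pin vise at (378,490) lies between the bases.

```bash
sed -i 's/=cond\[v0:v1,u0:u1\]/=(cond\&(d["depth"]>.3)\&(Z<.2))[v0:v1,u0:u1]/; s/^d=dict.*/import sys\nd=dict(np.load("pics\/top0.npz")); P=pts(d); f=d["frame"]; hsv=cv2.cvtColor(f,cv2.COLOR_BGR2HSV)/' m.py
cat >> m.py <<'E'
rect("pot body z25-46",(450,170,503,235),(Z>.03))
rect("potknob",(450,170,525,235),(Z>.0455))
rect("red only",(385,90,455,155),(S>120)&((H<8)|(H>172))&(Z<.014))
rect("wellfloor dark",(130,175,195,240),(Z<.0095)&(Z>.0))
K=d["camera_matrix"];E=d["extrinsics"]
def ray(u,v,z):
    r=E[:3,:3]@np.array([(u-K[0,2])/K[0,0],-(v-K[1,2])/K[1,1],-1]);o=E[:3,3];return ((o+r*(z-o[2])/r[2])*1000).round(1)
for c in [(272,60),(437,60),(437,206),(277,208)]: print("hall corner",ray(330+c[0]/4,90+c[1]/4,.008))
for c in [(327,66),(447,60),(452,130),(330,137)]: print("desk corner",ray(330+c[0]/4,90+c[1]/4,.058))
E
python3 m.py
```

```text
table 1198 c [424.6  28.7] wh [80.9 60.7] a 88.3 z [-1.6  0.8  3.5] mean [424.3  28.5   1. ]
hall 775 c [ 633.7 -185.8] wh [83.5 84. ] a 88.8 z [ 5.9  8.7 11.7] mean [ 621.7 -174.4    9. ]
study 1302 c [ 459.4 -303.7] wh [85.9 86.2] a 1.3 z [ 6.   8.6 10.9] mean [ 459.3 -299.4    8.6]
kitchen 1359 c [467.3 -69.5] wh [86.4 89.4] a 14.0 z [ 6.4  8.9 11.2] mean [463.6 -68.3   8.8]
desktop 653 c [ 629.4 -191.1] wh [40.5 60.9] a 1.0 z [55.2 66.7 69.2] mean [ 627.5 -190.5   65.9]
vase>45 258 c [471.  -73.9] wh [33.  33.6] a 87.8 z [49.5 59.  72.1] mean [469.3 -73.3  61.9]
vase belly 291 c [471.  -73.6] wh [33.4 33.6] a 87.8 z [34.7 57.3 71.9] mean [468.2 -72.8  58.8]
teapot 419 c [ 455.6 -304.5] wh [40.8 56.8] a 20.3 z [29.1 44.1 49.2] mean [ 454.3 -304.6   42.3]
pot belly 393 c [ 455.6 -304.5] wh [40.8 56.8] a 20.3 z [33.5 44.4 49.3] mean [ 454.8 -304.5   43.4]
mirror 245 c [464.3 355.7] wh [50.7 14.5] a 62.4 z [45.1 69.4 72. ] mean [462.5 351.8  66.2]
well floor 1450 c [475.4 354.4] wh [123.2 146.4] a 89.6 z [11.4 16.  23.1] mean [493.8 354.9  16.6]
deckall 4066 c [525.1 354.9] wh [245.6
[... 329 characters left out ...]
184.8   10.7]
pot body z25-46 381 c [ 453.9 -301.6] wh [39.1 52.6] a 16.4 z [33.5 44.6 49.4] mean [ 455.  -303.6   43.5]
potknob 149 c [ 455.6 -306.5] wh [28.9 29.3] a 33.8 z [45.8 46.9 51.5] mean [ 455.6 -307.1   47.5]
red only 617 c [ 634.2 -185.5] wh [82.8 83. ] a 88.7 z [ 6.2  8.7 11.5] mean [ 624.  -172.9    8.8]
wellfloor dark 2176 c [462.6 357. ] wh [106.4 109.3] a 89.9 z [2.7 5.2 8. ] mean [461.7 355.4   5.3]
hall corner [ 675.9 -146.2    8. ]
hall corner [ 672.6 -233.7    8. ]
hall corner [ 591.5 -227.5    8. ]
hall corner [ 593.3 -144.     8. ]
desk corner [ 650.9 -164.4   58. ]
desk corner [ 651.9 -224.4   58. ]
desk corner [ 614.9 -224.    58. ]
desk corner [ 613.4 -163.5   58. ]
```

Call:
jog_arm(increments=[{"dx": 0.4,"dy": 0.4,"dz": 0.2,"gripper": 1},{"dx": 0.7,"dy": 0.7,"dz": 0.2,"gripper": 1},{"dx": 1,"dy": 1,"dz": 0.2,"gripper": 1},{"dx": 1,"dy": 1,"dz": 0.2,"gripper": 1}], force=30)

```text
$.increments[0]: bad value
```

Call:
jog_arm(increments=[{"dx": 0.3,"dy": 0.3},{"dx": 0.6,"dy": 0.6},{"dx": 1,"dy": 1},{"dx": 1,"dy": 1}])

```text
$.increments[0]: bad value
```

```bash
python3 -c "
from h import *
print(ctrl.finger_overhang, get_state()['qpos'], get_state()['eef_pos'])"
```

```text
0.025 [-1.40700932e+00  2.87018270e-01  1.57780239e+00  1.69138705e-05
  1.27857049e+00 -1.50018427e-01] [ 0.20830623 -0.64158944  0.25524823]
```

Call:
jog_arm(increments=[{"dx": 0.4,"dy": 0.4,"dz": 0.2,"ax": 0,"ay": 0,"az": 0,"gripper": 1},{"dx": 0.7,"dy": 0.7,"dz": 0.2,"ax": 0,"ay": 0,"az": 0,"gripper": 1},{"dx": 1,"dy": 1,"dz": 0.2,"ax": 0,"ay": 0,"az": 0,"gripper": 1},{"dx": 1,"dy": 1,"dz": 0.2,"ax": 0,"ay": 0,"az": 0,"gripper": 1}], force=30)

```text
time: 0.55
eef_pos: [0.3307, -0.5192, 0.2805]
tcp_rot: [0.988, 0.158, 0.0, -0.0]
contact_force: [0.4, 0.2, -0.0]
opening: 1.001
finger_force: 0.0
```

Call:
jog_arm(increments=[{"dx": 0.3,"dy": 0.3,"dz": 0,"ax": 0,"ay": 0,"az": 0,"gripper": 1},{"dx": 0.6,"dy": 0.6,"dz": 0,"ax": 0,"ay": 0,"az": 0,"gripper": 1},{"dx": 0.9,"dy": 0.9,"dz": 0,"ax": 0,"ay": 0,"az": 0,"gripper": 1},{"dx": 1,"dy": 1,"dz": 0,"ax": 0,"ay": 0,"az": 0,"gripper": 1}])

```text
time: 0.95
eef_pos: [0.4507, -0.3986, 0.2801]
tcp_rot: [0.987, 0.158, 0.0, -0.001]
contact_force: [-1.0, -0.3, -0.2]
opening: 1.001
finger_force: 0.0
```

Call:
jog_arm(increments=[{"dx": 0.5,"dy": 0.4,"dz": 0,"ax": 0,"ay": 0,"az": 0.08,"gripper": 1},{"dx": 0.5,"dy": 0.8,"dz": 0,"ax": 0,"ay": 0,"az": 0.08,"gripper": 1},{"dx": 0.5,"dy": 1,"dz": 0,"ax": 0,"ay": 0,"az": 0.08,"gripper": 1}])

```text
time: 1.25
eef_pos: [0.5094, -0.2799, 0.2796]
tcp_rot: [0.976, 0.218, -0.0, -0.001]
contact_force: [-0.2, 0.1, -0.4]
opening: 0.999
finger_force: 0.0
```

```bash
python3 -c "
from h import *
d=cam('wrist'); cv2.imwrite('pics/w1.png',d['frame']); np.savez('pics/w1.npz',**d); print(get_state()['eef_pos'],get_state()['tcp_rot'])"
```

```text
[ 0.50963893 -0.27439087  0.27962757] [ 9.75430979e-01  2.20285957e-01  3.44284152e-04 -2.89566284e-03]
```

View pics/w1.png

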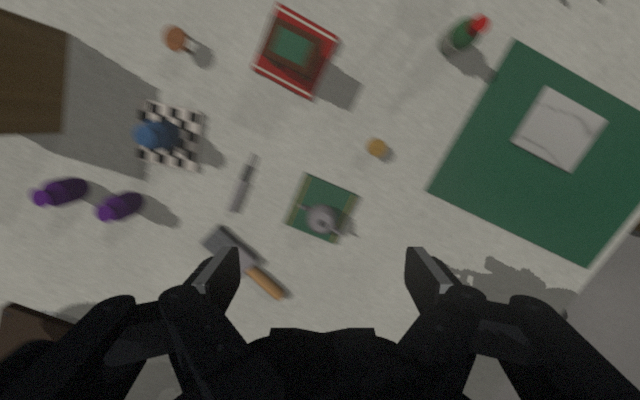

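The wrist view shows the teapot at (322,218), the vase at (155,135), the desk at (293,50) and the pin vise at (243,185). The layout agrees with the top view, so I go on to the well.

Call:
jog_arm(increments=[{"dx": 0,"dy": 0.4,"dz": 0,"ax": 0,"ay": 0,"az": 0.08,"gripper": 1},{"dx": 0,"dy": 0.8,"dz": 0,"ax": 0,"ay": 0,"az": 0.08,"gripper": 1},{"dx": 0,"dy": 1,"dz": 0,"ax": 0,"ay": 0,"az": 0.08,"gripper": 1}])

```text
time: 1.6
eef_pos: [0.5078, -0.159, 0.2799]
tcp_rot: [0.96, 0.28, -0.0, -0.001]
contact_force: [0.5, 0.4, 0.3]
opening: 1.001
finger_force: 0.0
```

Call:
jog_arm(increments=[{"dx": 0,"dy": 0.4,"dz": 0,"ax": 0,"ay": 0,"az": 0.08,"gripper": 1},{"dx": 0,"dy": 0.8,"dz": 0,"ax": 0,"ay": 0,"az": 0.08,"gripper": 1},{"dx": 0,"dy": 1,"dz": 0,"ax": 0,"ay": 0,"az": 0.08,"gripper": 1}])

```text
time: 1.9
eef_pos: [0.5077, -0.0392, 0.2801]
tcp_rot: [0.941, 0.34, -0.0, -0.0]
contact_force: [0.5, -0.7, 0.0]
opening: 1.002
finger_force: 0.0
```

Call:
jog_arm(increments=[{"dx": 0,"dy": 0.4,"dz": 0,"ax": 0,"ay": 0,"az": 0.08,"gripper": 1},{"dx": 0,"dy": 0.8,"dz": 0,"ax": 0,"ay": 0,"az": 0.08,"gripper": 1},{"dx": 0,"dy": 1,"dz": 0,"ax": 0,"ay": 0,"az": 0.08,"gripper": 1}])

```text
time: 2.2
eef_pos: [0.5077, 0.0808, 0.2802]
tcp_rot: [0.917, 0.398, 0.0, -0.0]
contact_force: [0.4, -1.0, 0.1]
opening: 1.0
finger_force: 0.0
```

Call:
jog_arm(increments=[{"dx": -0.1,"dy": 0.4,"dz": 0,"ax": 0,"ay": 0,"az": 0.08,"gripper": 1},{"dx": -0.2,"dy": 0.8,"dz": 0,"ax": 0,"ay": 0,"az": 0.08,"gripper": 1},{"dx": -0.2,"dy": 1,"dz": 0,"ax": 0,"ay": 0,"az": 0.08,"gripper": 1}])

```text
time: 2.5
eef_pos: [0.4827, 0.2008, 0.2801]
tcp_rot: [0.89, 0.455, -0.0, -0.001]
contact_force: [0.0, 0.1, -0.2]
opening: 0.999
finger_force: 0.0
```

Call:
jog_arm(increments=[{"dx": -0.1,"dy": 0.4,"dz": 0,"ax": 0,"ay": 0,"az": 0.09,"gripper": 1},{"dx": -0.1,"dy": 0.7,"dz": 0,"ax": 0,"ay": 0,"az": 0.09,"gripper": 1},{"dx": -0.1,"dy": 0.8,"dz": -0.3,"ax": 0,"ay": 0,"az": 0.09,"gripper": 1},{"dx": -0.1,"dy": 0.8,"dz": -0.3,"ax": 0,"ay": 0,"az": 0.09,"gripper": 1},{"dx": -0.1,"dy": 0.8,"dz": -0.3,"ax": 0,"ay": 0,"az": 0.09,"gripper": 1},{"dx": -0.1,"dy": 0.8,"dz": -0.3,"ax": 0,"ay": 0,"az": 0.09,"gripper": 1}])

```text
time: 3.1
eef_pos: [0.4731, 0.2933, 0.2455]
tcp_rot: [0.857, 0.515, 0.001, 0.0]
contact_force: [0.8, 0.5, -0.6]
opening: 1.002
finger_force: 0.0
```

```bash
cat >> h.py <<'E'
def grab(n,f):
    d=cam(n); cv2.imwrite(f'pics/{f}.png',d['frame']); np.savez(f'pics/{f}.npz',**d)
    s=get_state(); T=R.from_quat(s["tcp_rot"]).as_matrix()
    print("t",s["time"],"tcp",(1000*s["eef_pos"]).round(1),"closing line deg",np.degrees(np.arctan2(T[1,1],T[0,1])).round(2),"open",round(s["opening"],3),"q",s["qpos"].round(2)); return d
def seg(d,lo,hi,ctr,rad,extra=True,show=True):
    P=pts(d); m=(P[...,2]>lo)&(P[...,2]<hi)&(d["depth"]>.02)&(np.hypot(P[...,0]-ctr[0],P[...,1]-ctr[1])<rad)&extra
    n,l,s,_=cv2.connectedComponentsWithStats(m.astype(np.uint8)); q=P[l==1+s[1:,4].argmax()]*1000
    c,wh,a=cv2.minAreaRect(q[:,:2].astype(np.float32))
    print(len(q),"rect",np.round(c,1),np.round(wh,1),round(a,1),"mean",q.mean(0).round(1),"z",np.percentile(q[:,2],[2,50,98]).round(1)); return q
E
python3 -c "
from h import *
d=grab('wrist','w2')
seg(d,.055,.1,(.464,.356),.06)
seg(d,.03,.1,(.464,.356),.06)
"
```

```text
t 3.15 tcp [473.3 293.3 245.9] closing line deg -28.0 open 1.0 q [ 0.37  0.03  1.88 -0.    1.22  0.86]
724 rect [462.3 356.5] [49.  14.7] 62.1 mean [463.1 356.8  68.8] z [59.4 69.5 71.1]
815 rect [462.4 356.7] [49.4 14.7] 62.3 mean [463.8 356.6  66. ] z [35.3 69.4 71.1]
```

View pics/w2.png

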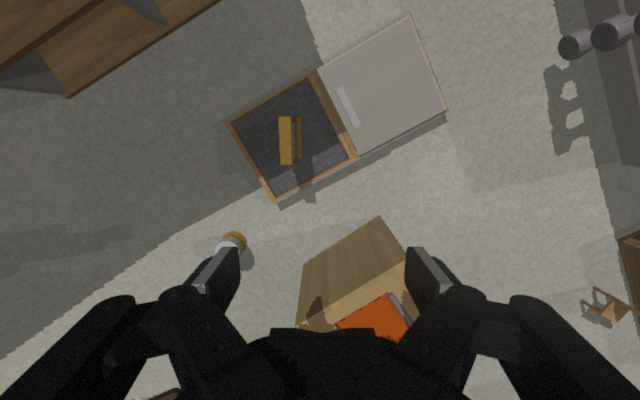

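The wrist view shows the gold frame at (288,140) in the well. Its top is at z≈69.5 mm and measures 49x14.7 mm, as expected, and its yaw matches. Now I go over it and down.

Call:
jog_arm(increments=[{"dx": -0.05,"dy": 0.3,"dz": 0,"ax": 0,"ay": 0,"az": 0,"gripper": 1},{"dx": -0.08,"dy": 0.53,"dz": -0.2,"ax": 0,"ay": 0,"az": 0,"gripper": 0.4},{"dx": -0.08,"dy": 0.53,"dz": -0.6,"ax": 0,"ay": 0,"az": 0,"gripper": 0.4},{"dx": -0.08,"dy": 0.53,"dz": -0.9,"ax": 0,"ay": 0,"az": 0,"gripper": 0.4},{"dx": -0.08,"dy": 0.53,"dz": -0.9,"ax": 0,"ay": 0,"az": 0,"gripper": 0.4}])

```text
time: 3.65
eef_pos: [0.4601, 0.3553, 0.1315]
tcp_rot: [0.857, 0.515, -0.005, -0.0]
contact_force: [-0.5, -0.6, -0.8]
opening: 0.702
finger_force: 0.0
```

Call:
jog_arm(increments=[{"dx": 0,"dy": 0,"dz": -0.3,"ax": 0,"ay": 0,"az": 0,"gripper": 0.4},{"dx": 0,"dy": 0,"dz": -0.5,"ax": 0,"ay": 0,"az": 0,"gripper": 0.4},{"dx": 0,"dy": 0,"dz": -0.68,"ax": 0,"ay": 0,"az": 0,"gripper": 0.4},{"dx": 0,"dy": 0,"dz": -0.68,"ax": 0,"ay": 0,"az": 0,"gripper": 0.4},{"dx": 0,"dy": 0,"dz": -0.68,"ax": 0,"ay": 0,"az": 0,"gripper": -1},{"dx": 0,"dy": 0,"dz": -0.68,"ax": 0,"ay": 0,"az": 0,"gripper": -1},{"dx": 0,"dy": 0,"dz": -0.68,"ax": 0,"ay": 0,"az": 0,"gripper": -1},{"dx": 0,"dy": 0,"dz": -0.68,"ax": 0,"ay": 0,"az": 0,"gripper": -1},{"dx": 0,"dy": 0,"dz": -0.68,"ax": 0,"ay": 0,"az": 0,"gripper": -1},{"dx": 0,"dy": 0,"dz": -0.68,"ax": 0,"ay": 0,"az": 0,"gripper": -1}])

```text
time: 4.65
eef_pos: [0.4642, 0.3582, 0.057]
tcp_rot: [0.857, 0.516, 0.002, 0.0]
contact_force: [-1.1, -0.8, 7.2]
opening: 0.164
finger_force: 33.2
```

Call:
jog_arm(increments=[{"dx": 0,"dy": 0,"dz": 0.2,"ax": 0,"ay": 0,"az": 0,"gripper": -1},{"dx": 0,"dy": 0,"dz": 0.5,"ax": 0,"ay": 0,"az": 0,"gripper": -1},{"dx": 0,"dy": 0,"dz": 0.8,"ax": 0,"ay": 0,"az": 0,"gripper": -1},{"dx": 0,"dy": 0,"dz": 1,"ax": 0,"ay": 0,"az": 0,"gripper": -1},{"dx": 0,"dy": 0,"dz": 1,"ax": 0,"ay": 0,"az": 0,"gripper": -1}])

```text
time: 5.15
eef_pos: [0.4648, 0.3588, 0.1794]
tcp_rot: [0.857, 0.516, 0.004, 0.0]
contact_force: [1.6, -0.5, -2.2]
opening: 0.158
finger_force: 32.1
```

Call:
jog_arm(increments=[{"dx": 0,"dy": 0,"dz": 0.3,"ax": 0,"ay": 0,"az": 0.08,"gripper": -1},{"dx": 0,"dy": 0,"dz": 0.45,"ax": 0,"ay": 0,"az": 0.16,"gripper": -1},{"dx": 0,"dy": -0.3,"dz": 0.45,"ax": 0,"ay": 0,"az": 0.24,"gripper": -1},{"dx": 0,"dy": -0.6,"dz": 0.45,"ax": 0,"ay": 0,"az": 0.32,"gripper": -1},{"dx": 0,"dy": -0.9,"dz": 0.45,"ax": 0,"ay": 0,"az": 0.39,"gripper": -1},{"dx": 0,"dy": -0.9,"dz": 0.45,"ax": 0,"ay": 0,"az": 0.39,"gripper": -1}])

```text
time: 5.75
eef_pos: [0.4616, 0.2463, 0.2259]
tcp_rot: [0.662, 0.749, -0.002, -0.001]
contact_force: [0.5, 1.1, -1.5]
opening: 0.16
finger_force: 32.0
```

Call:
jog_arm(increments=[{"dx": 0,"dy": -0.3,"dz": 0,"ax": 0,"ay": 0,"az": 0,"gripper": -1},{"dx": 0,"dy": -0.6,"dz": 0,"ax": 0,"ay": 0,"az": 0,"gripper": -1},{"dx": 0,"dy": -0.9,"dz": 0,"ax": 0,"ay": 0,"az": 0,"gripper": -1},{"dx": 0,"dy": -0.9,"dz": 0,"ax": 0,"ay": 0,"az": 0,"gripper": -1},{"dx": 0,"dy": -0.9,"dz": 0,"ax": 0,"ay": 0,"az": 0,"gripper": -1},{"dx": 0,"dy": -0.9,"dz": 0,"ax": 0,"ay": 0,"az": 0,"gripper": -1}])

```text
time: 6.35
eef_pos: [0.4624, 0.1423, 0.2277]
tcp_rot: [0.661, 0.75, -0.0, -0.001]
contact_force: [-0.4, -0.4, -1.2]
opening: 0.16
finger_force: 32.0
```

```bash
python3 -c "
from h import *
d=grab('wrist','w3')
g=cam('side'); cv2.imwrite('pics/s3.png',g['frame'][120:320,180:480].repeat(2,0).repeat(2,1))
"
```

```text
t 6.4 tcp [462.4 142.5 228. ] closing line deg 7.24 open 0.158 q [ 0.09 -0.12  2.06  0.    1.2  -0.04]
```

View pics/s3.png

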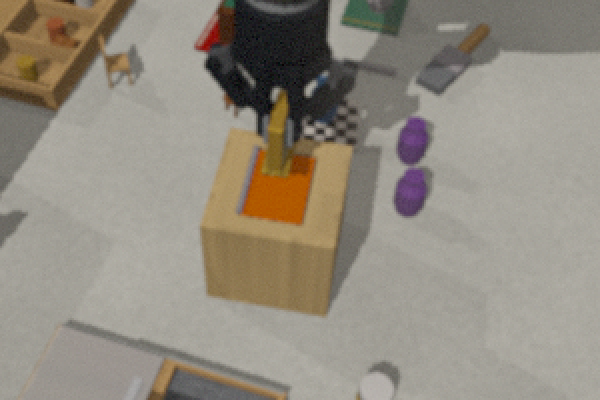

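The frame hangs upright in the jaws over the flap: side crop, frame (278,140), flap (280,190).

Call:
jog_arm(increments=[{"dx": 0,"dy": -0.03,"dz": -0.15,"ax": 0,"ay": 0,"az": 0,"gripper": -1},{"dx": 0,"dy": -0.03,"dz": -0.3,"ax": 0,"ay": 0,"az": 0,"gripper": -1},{"dx": 0,"dy": -0.03,"dz": -0.45,"ax": 0,"ay": 0,"az": 0,"gripper": -1},{"dx": 0,"dy": -0.03,"dz": -0.6,"ax": 0,"ay": 0,"az": 0,"gripper": -1},{"dx": 0,"dy": -0.03,"dz": -0.72,"ax": 0,"ay": 0,"az": 0,"gripper": -1},{"dx": 0,"dy": -0.03,"dz": -0.72,"ax": 0,"ay": 0,"az": 0,"gripper": -1},{"dx": 0,"dy": -0.03,"dz": -0.72,"ax": 0,"ay": 0,"az": 0,"gripper": -1}])

```text
time: 7.15
eef_pos: [0.4626, 0.1386, 0.1423]
tcp_rot: [0.661, 0.75, -0.0, -0.0]
contact_force: [0.8, 0.2, -1.0]
opening: 0.163
finger_force: 32.0
```

Call:
jog_arm(increments=[{"dx": 0,"dy": 0,"dz": 0,"ax": 0,"ay": 0,"az": 0,"gripper": -0.35},{"dx": 0,"dy": 0,"dz": 0,"ax": 0,"ay": 0,"az": 0,"gripper": -0.35},{"dx": 0,"dy": 0,"dz": 0,"ax": 0,"ay": 0,"az": 0,"gripper": -0.35},{"dx": 0,"dy": 0,"dz": 0,"ax": 0,"ay": 0,"az": 0,"gripper": -0.35},{"dx": 0,"dy": 0,"dz": 0,"ax": 0,"ay": 0,"az": 0,"gripper": -0.35},{"dx": 0,"dy": 0,"dz": 0.3,"ax": 0,"ay": 0,"az": 0,"gripper": -0.35},{"dx": 0,"dy": 0,"dz": 0.6,"ax": 0,"ay": 0,"az": 0,"gripper": -0.35},{"dx": 0,"dy": 0,"dz": 0.9,"ax": 0,"ay": 0,"az": 0,"gripper": -0.35},{"dx": 0,"dy": 0,"dz": 0.9,"ax": 0,"ay": 0,"az": 0,"gripper": -0.35}])

```text
time: 8.05
eef_pos: [0.4658, 0.1382, 0.2567]
tcp_rot: [0.661, 0.75, 0.004, 0.004]
contact_force: [-0.8, 0.6, -0.2]
opening: 0.33
finger_force: 0.0
```

```bash
python3 -c "
from h import *
g=cam('side'); cv2.imwrite('pics/s4.png',g['frame'][120:320,180:480].repeat(2,0).repeat(2,1))
"
```

```text
(no output)
```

View pics/s4.png

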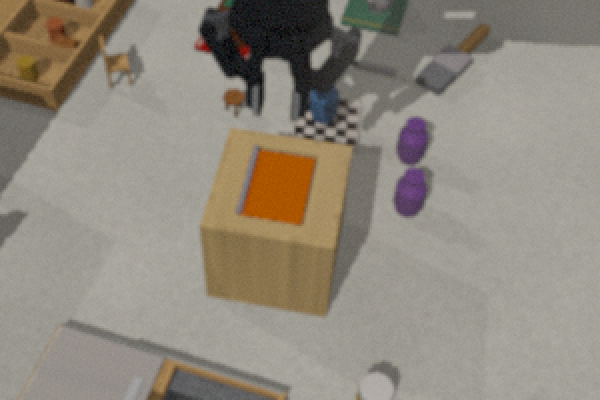

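The frame is gone and the orange flap at (280,187) is shut again. Next comes the vase.

Call:
jog_arm(increments=[{"dx": 0.02,"dy": -0.3,"dz": 0,"ax": 0,"ay": 0,"az": 0,"gripper": 1},{"dx": 0.03,"dy": -0.7,"dz": 0,"ax": 0,"ay": 0,"az": 0,"gripper": 1},{"dx": 0.03,"dy": -1,"dz": 0,"ax": 0,"ay": 0,"az": 0,"gripper": 1}])

```text
time: 8.4
eef_pos: [0.4654, 0.0165, 0.2486]
tcp_rot: [0.661, 0.75, -0.001, -0.001]
contact_force: [-0.6, 0.3, -0.9]
opening: 0.821
finger_force: 0.0
```

Call:
jog_arm(increments=[{"dx": 0.03,"dy": -0.4,"dz": -0.2,"ax": 0,"ay": 0,"az": 0,"gripper": 1},{"dx": 0.03,"dy": -0.77,"dz": -0.4,"ax": 0,"ay": 0,"az": 0,"gripper": 1},{"dx": 0.03,"dy": -0.77,"dz": -0.7,"ax": 0,"ay": 0,"az": 0,"gripper": 1},{"dx": 0.03,"dy": -0.77,"dz": -0.9,"ax": 0,"ay": 0,"az": 0,"gripper": 1},{"dx": 0.03,"dy": -0.77,"dz": -0.9,"ax": 0,"ay": 0,"az": 0,"gripper": 1},{"dx": 0.03,"dy": -0.77,"dz": -0.9,"ax": 0,"ay": 0,"az": 0,"gripper": 1}])

```text
time: 9.0
eef_pos: [0.4693, -0.0741, 0.1415]
tcp_rot: [0.661, 0.75, -0.0, -0.001]
contact_force: [0.7, 1.0, 0.7]
opening: 1.001
finger_force: 0.0
```

```bash
python3 -c "
from h import *
d=grab('wrist','w5')
seg(d,.03,.1,(.470,-.074),.04)
"
```

```text
t 9.05 tcp [470.3 -74.3 142.8] closing line deg 7.2 open 0.998 q [-0.37 -0.03  2.15  0.    1.02 -0.5 ]
1756 rect [470. -72.] [34.9 29.9] 11.5 mean [469.7 -69.7  60.6] z [33.9 59.3 71.8]
```

View pics/w5.png

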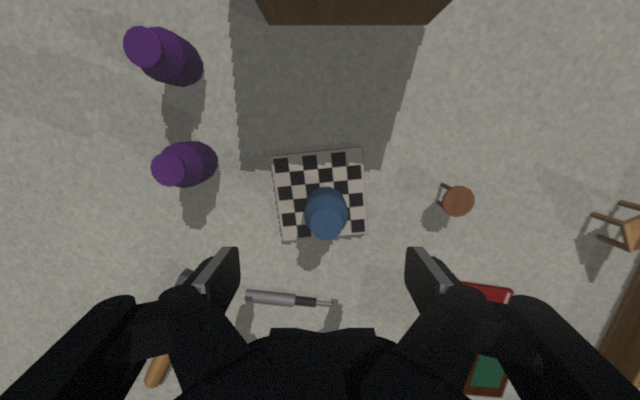

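The wrist view shows the blue vase at (327,212) midway between the jaws, with the purple ones clear at (185,165) and (160,55). I go down and grip.

Call:
jog_arm(increments=[{"dx": 0,"dy": 0,"dz": -0.3,"ax": 0,"ay": 0,"az": 0,"gripper": 1},{"dx": 0,"dy": 0,"dz": -0.6,"ax": 0,"ay": 0,"az": 0,"gripper": 1},{"dx": 0,"dy": 0,"dz": -0.81,"ax": 0,"ay": 0,"az": 0,"gripper": 1},{"dx": 0,"dy": 0,"dz": -0.81,"ax": 0,"ay": 0,"az": 0,"gripper": -1},{"dx": 0,"dy": 0,"dz": -0.81,"ax": 0,"ay": 0,"az": 0,"gripper": -1},{"dx": 0,"dy": 0,"dz": -0.81,"ax": 0,"ay": 0,"az": 0,"gripper": -1},{"dx": 0,"dy": 0,"dz": -0.81,"ax": 0,"ay": 0,"az": 0,"gripper": -1},{"dx": 0,"dy": 0,"dz": -0.81,"ax": 0,"ay": 0,"az": 0,"gripper": -1},{"dx": 0,"dy": 0,"dz": -0.81,"ax": 0,"ay": 0,"az": 0,"gripper": -1},{"dx": 0,"dy": 0,"dz": -0.81,"ax": 0,"ay": 0,"az": 0,"gripper": -1}])

```text
time: 10.05
eef_pos: [0.4719, -0.075, 0.0478]
tcp_rot: [0.661, 0.75, 0.001, 0.002]
contact_force: [-0.7, 0.6, 7.3]
opening: 0.414
finger_force: 30.0
```

Call:
jog_arm(increments=[{"dx": 0,"dy": 0,"dz": 0.3,"ax": 0,"ay": 0,"az": 0,"gripper": -1},{"dx": 0,"dy": 0,"dz": 0.6,"ax": 0,"ay": 0,"az": 0,"gripper": -1},{"dx": 0,"dy": 0,"dz": 1,"ax": 0,"ay": 0,"az": 0,"gripper": -1},{"dx": 0,"dy": 0,"dz": 1,"ax": 0,"ay": 0,"az": 0,"gripper": -1}])

```text
time: 10.45
eef_pos: [0.4746, -0.0761, 0.1737]
tcp_rot: [0.661, 0.75, 0.003, 0.008]
contact_force: [2.0, -0.9, -0.4]
opening: 0.41
finger_force: 30.6
```

Call:
jog_arm(increments=[{"dx": 0,"dy": 0.2,"dz": 0.3,"ax": 0,"ay": 0,"az": 0,"gripper": -1},{"dx": 0,"dy": 0.5,"dz": 0.6,"ax": 0,"ay": 0,"az": 0,"gripper": -1},{"dx": 0,"dy": 0.8,"dz": 0.6,"ax": 0,"ay": 0,"az": 0,"gripper": -1},{"dx": 0,"dy": 1,"dz": 0.6,"ax": 0,"ay": 0,"az": 0,"gripper": -1}])

```text
time: 10.85
eef_pos: [0.4705, 0.0473, 0.2393]
tcp_rot: [0.661, 0.75, 0.002, 0.002]
contact_force: [-0.3, -0.1, -1.7]
opening: 0.405
finger_force: 30.6
```

Call:
jog_arm(increments=[{"dx": 0,"dy": 0.33,"dz": 0,"ax": 0,"ay": 0,"az": 0,"gripper": -1},{"dx": 0,"dy": 0.67,"dz": 0,"ax": 0,"ay": 0,"az": 0,"gripper": -1},{"dx": 0,"dy": 1,"dz": 0,"ax": 0,"ay": 0,"az": 0,"gripper": -1}])

```text
time: 11.15
eef_pos: [0.4696, 0.1671, 0.2374]
tcp_rot: [0.662, 0.75, 0.0, 0.0]
contact_force: [-0.2, -0.4, -0.7]
opening: 0.407
finger_force: 30.6
```

Call:
jog_arm(increments=[{"dx": -0.06,"dy": 0.33,"dz": 0,"ax": 0,"ay": 0,"az": 0,"gripper": -1},{"dx": -0.06,"dy": 0.67,"dz": 0,"ax": 0,"ay": 0,"az": 0,"gripper": -1},{"dx": -0.06,"dy": 1,"dz": 0,"ax": 0,"ay": 0,"az": 0,"gripper": -1}])

```text
time: 11.45
eef_pos: [0.4622, 0.2873, 0.2373]
tcp_rot: [0.661, 0.75, 0.0, 0.0]
contact_force: [1.0, -0.3, -1.4]
opening: 0.406
finger_force: 30.6
```

Call:
jog_arm(increments=[{"dx": 0,"dy": 0.3,"dz": 0,"ax": 0,"ay": 0,"az": 0,"gripper": -1},{"dx": 0,"dy": 0.58,"dz": -0.2,"ax": 0,"ay": 0,"az": 0,"gripper": -1},{"dx": 0,"dy": 0.58,"dz": -0.5,"ax": 0,"ay": 0,"az": 0,"gripper": -1},{"dx": 0,"dy": 0.58,"dz": -0.8,"ax": 0,"ay": 0,"az": 0,"gripper": -1},{"dx": 0,"dy": 0.58,"dz": -0.8,"ax": 0,"ay": 0,"az": 0,"gripper": -1},{"dx": 0,"dy": 0.58,"dz": -0.8,"ax": 0,"ay": 0,"az": 0,"gripper": -1}])

```text
time: 12.05
eef_pos: [0.4625, 0.355, 0.1411]
tcp_rot: [0.661, 0.75, -0.001, -0.0]
contact_force: [0.4, 0.3, -0.3]
opening: 0.407
finger_force: 30.6
```

Call:
jog_arm(increments=[{"dx": 0,"dy": 0,"dz": -0.3,"ax": 0,"ay": 0,"az": 0,"gripper": -1},{"dx": 0,"dy": 0,"dz": -0.6,"ax": 0,"ay": 0,"az": 0,"gripper": -1},{"dx": 0,"dy": 0,"dz": -0.75,"ax": 0,"ay": 0,"az": 0,"gripper": -1},{"dx": 0,"dy": 0,"dz": -0.8,"ax": 0,"ay": 0,"az": 0,"gripper": -1},{"dx": 0,"dy": 0,"dz": -0.8,"ax": 0,"ay": 0,"az": 0,"gripper": -1},{"dx": 0,"dy": 0,"dz": -0.8,"ax": 0,"ay": 0,"az": 0,"gripper": -1}])

```text
time: 12.65
eef_pos: [0.4647, 0.356, 0.0478]
tcp_rot: [0.662, 0.75, 0.002, 0.001]
contact_force: [0.3, 0.4, -0.1]
opening: 0.41
finger_force: 30.6
```

Call:
jog_arm(increments=[{"dx": 0,"dy": 0,"dz": -0.02,"ax": 0,"ay": 0,"az": 0,"gripper": -1},{"dx": 0,"dy": 0,"dz": -0.035,"ax": 0,"ay": 0,"az": 0,"gripper": -1},{"dx": 0,"dy": 0,"dz": -0.035,"ax": 0,"ay": 0,"az": 0,"gripper": -1}])

```text
time: 12.95
eef_pos: [0.4642, 0.356, 0.0438]
tcp_rot: [0.661, 0.75, 0.001, 0.001]
contact_force: [-1.6, -0.8, 7.5]
opening: 0.413
finger_force: 31.3
```

Call:
jog_arm(increments=[{"dx": 0,"dy": 0,"dz": 0,"ax": 0,"ay": 0,"az": 0,"gripper": 0.3},{"dx": 0,"dy": 0,"dz": 0,"ax": 0,"ay": 0,"az": 0,"gripper": 0.3},{"dx": 0,"dy": 0,"dz": 0,"ax": 0,"ay": 0,"az": 0,"gripper": 0.3},{"dx": 0,"dy": 0,"dz": 0,"ax": 0,"ay": 0,"az": 0,"gripper": 0.3},{"dx": 0,"dy": 0,"dz": 0.2,"ax": 0,"ay": 0,"az": 0,"gripper": 0.3},{"dx": 0,"dy": 0,"dz": 0.5,"ax": 0,"ay": 0,"az": 0,"gripper": 0.3},{"dx": 0,"dy": 0,"dz": 0.8,"ax": 0,"ay": 0,"az": 0,"gripper": 0.3},{"dx": 0,"dy": 0,"dz": 1,"ax": 0,"ay": 0,"az": 0,"gripper": 1},{"dx": 0,"dy": 0,"dz": 1,"ax": 0,"ay": 0,"az": 0,"gripper": 1}])

```text
time: 13.85
eef_pos: [0.4652, 0.3565, 0.1657]
tcp_rot: [0.661, 0.75, 0.004, 0.002]
contact_force: [0.3, -1.2, 0.1]
opening: 0.958
finger_force: 0.0
```

Call:
jog_arm(increments=[{"dx": 0,"dy": 0,"dz": 0.3,"ax": 0,"ay": 0,"az": 0,"gripper": 1},{"dx": 0,"dy": 0,"dz": 0.6,"ax": 0,"ay": 0,"az": 0,"gripper": 1},{"dx": 0,"dy": -0.33,"dz": 0.6,"ax": 0,"ay": 0,"az": 0,"gripper": 1},{"dx": 0,"dy": -0.67,"dz": 0.6,"ax": 0,"ay": 0,"az": 0,"gripper": 1},{"dx": 0,"dy": -1,"dz": 0.6,"ax": 0,"ay": 0,"az": 0,"gripper": 1}])

```text
time: 14.35
eef_pos: [0.462, 0.2339, 0.2315]
tcp_rot: [0.661, 0.75, -0.001, -0.0]
contact_force: [0.7, -0.3, 0.1]
opening: 1.0
finger_force: 0.0
```

Call:
jog_arm(increments=[{"dx": 0.04,"dy": -0.33,"dz": 0,"ax": 0,"ay": 0,"az": 0,"gripper": 1},{"dx": 0.08,"dy": -0.67,"dz": 0,"ax": 0,"ay": 0,"az": 0,"gripper": 1},{"dx": 0.1,"dy": -1,"dz": 0,"ax": 0,"ay": 0,"az": 0,"gripper": 1}])

```text
time: 14.65
eef_pos: [0.4741, 0.1136, 0.2313]
tcp_rot: [0.661, 0.75, -0.001, -0.001]
contact_force: [0.8, 0.3, 0.7]
opening: 1.001
finger_force: 0.0
```

Call:
jog_arm(increments=[{"dx": 0,"dy": -0.33,"dz": 0,"ax": 0,"ay": 0,"az": 0,"gripper": 1},{"dx": 0,"dy": -0.67,"dz": 0,"ax": 0,"ay": 0,"az": 0,"gripper": 1},{"dx": 0,"dy": -1,"dz": 0,"ax": 0,"ay": 0,"az": 0,"gripper": 1}])

```text
time: 14.95
eef_pos: [0.4739, -0.0063, 0.2313]
tcp_rot: [0.662, 0.75, -0.001, -0.001]
contact_force: [-0.0, 0.7, 0.4]
opening: 1.003
finger_force: 0.0
```

Call:
jog_arm(increments=[{"dx": 0,"dy": -0.33,"dz": 0,"ax": 0,"ay": 0,"az": 0,"gripper": 1},{"dx": 0,"dy": -0.67,"dz": 0,"ax": 0,"ay": 0,"az": 0,"gripper": 1},{"dx": 0,"dy": -1,"dz": 0,"ax": 0,"ay": 0,"az": 0,"gripper": 1}])

```text
time: 15.25
eef_pos: [0.4739, -0.1262, 0.2313]
tcp_rot: [0.662, 0.75, -0.0, -0.001]
contact_force: [0.4, 0.2, -0.3]
opening: 0.999
finger_force: 0.0
```

Call:
jog_arm(increments=[{"dx": 0,"dy": -0.33,"dz": 0,"ax": 0,"ay": 0,"az": 0,"gripper": 1},{"dx": 0,"dy": -0.67,"dz": 0,"ax": 0,"ay": 0,"az": 0,"gripper": 1},{"dx": 0,"dy": -1,"dz": 0,"ax": 0,"ay": 0,"az": 0,"gripper": 1}])

```text
time: 15.55
eef_pos: [0.474, -0.2462, 0.2311]
tcp_rot: [0.662, 0.75, -0.0, -0.001]
contact_force: [0.8, 0.5, 0.7]
opening: 0.999
finger_force: 0.0
```

Call:
jog_arm(increments=[{"dx": -0.05,"dy": -0.33,"dz": -0.2,"ax": 0,"ay": 0,"az": 0,"gripper": 1},{"dx": -0.1,"dy": -0.53,"dz": -0.5,"ax": 0,"ay": 0,"az": 0,"gripper": 1},{"dx": -0.16,"dy": -0.53,"dz": -0.8,"ax": 0,"ay": 0,"az": 0,"gripper": 1},{"dx": -0.16,"dy": -0.53,"dz": -0.8,"ax": 0,"ay": 0,"az": 0,"gripper": 1},{"dx": -0.16,"dy": -0.53,"dz": -0.8,"ax": 0,"ay": 0,"az": 0,"gripper": 1}])

```text
time: 16.05
eef_pos: [0.455, -0.3077, 0.1357]
tcp_rot: [0.662, 0.75, 0.0, -0.002]
contact_force: [0.5, -0.5, 0.4]
opening: 1.002
finger_force: 0.0
```

```bash
python3 -c "
from h import *
d=grab('wrist','w6')
seg(d,.025,.1,(.456,-.305),.055)
seg(d,.046,.1,(.456,-.305),.055)
seg(d,.004,.015,(.4595,-.3035),.07)
t=cam('top'); np.savez('pics/t6.npz',**t); seg(t,.02,.1,(.463,.356),.045); seg(t,.045,.1,(.463,.356),.045)
"
```

```text
t 16.1 tcp [ 456.2 -308.4  137.6] closing line deg 7.2 open 1.002 q [-0.78  0.14  1.98  0.    1.02 -0.9 ]
2127 rect [ 453.9 -306.2] [39.3 60.9] 16.1 mean [ 454.3 -304.6   43.8] z [29.9 45.5 52.7]
898 rect [ 454.8 -308.5] [28.3 28.7] 53.6 mean [ 454.4 -307.9   47.5] z [46.1 46.9 53.2]
5995 rect [ 458.6 -304.9] [84.  84.5] 1.4 mean [ 459.2 -298.1    8.7] z [ 7.2  8.7 10.1]
352 rect [463.4 353.4] [30.7 35.4] 64.6 mean [462.2 349.9  52.3] z [23.2 52.6 69.6]
259 rect [463.8 353.8] [29.4 33.2] 62.0 mean [463.1 352.   58.8] z [46.4 56.4 69.7]
```

View pics/w6.png

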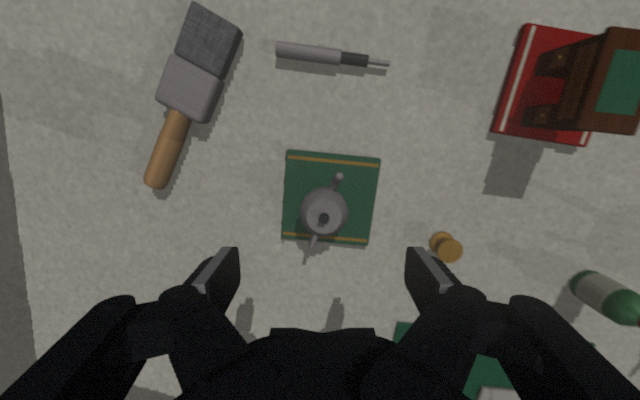

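```bash
python3 -c "
from h import *
d=dict(np.load('pics/w6.npz')); P=pts(d)*1000
for u,v in [(340,177),(338,182),(336,188),(334,192),(322,218),(323,200),(323,228),(316,236),(313,240),(311,244),(309,247)]:
    print(u,v,P[v,u].round(1))
c=np.array([454.8,-308.0]); q=P[(P[...,2]>16)&(P[...,2]<70)&(d['depth']>.02)]
r=np.hypot(*(q[:,:2]-c).T); q=q[(r>23)&(r<42)]; 
for s in (1,-1):
    k=q[s*(q[:,1]-c[1])>0]; print(len(k),k.mean(0),np.degrees(np.arctan2(*(k.mean(0)[:2]-c)[::-1])), np.abs(np.hypot(*(k[:,:2]-c).T)).max())
"; python3 -c "
import cv2
f=cv2.imread('pics/w6.png');cv2.imwrite('pics/w6c.png',cv2.resize(f[140:260,270:400],(780,720),interpolation=cv2.INTER_CUBIC)[:600])"
```

```text
340 177 [ 463.6 -275.8   46.1]
338 182 [ 463.2 -281.1   39.7]
336 188 [ 464.5 -292.6   10. ]
334 192 [ 461.5 -290.7   34.6]
322 218 [ 453.9 -308.    52.3]
323 200 [ 453.1 -295.2   46.8]
323 228 [ 456.  -318.5   45.9]
316 236 [ 451.4 -327.4   42.5]
313 240 [ 449.3 -331.3   42.4]
311 244 [ 448.1 -335.    42.6]
309 247 [ 446.8 -338.2   42. ]
131 [ 460.94249687 -278.45315618   41.84278443] 78.25605121399715 36.65813618518535
71 [ 447.76943167 -335.03064953   38.49799673] -104.57937715108497 32.95181302055913
```

View pics/w6c.png

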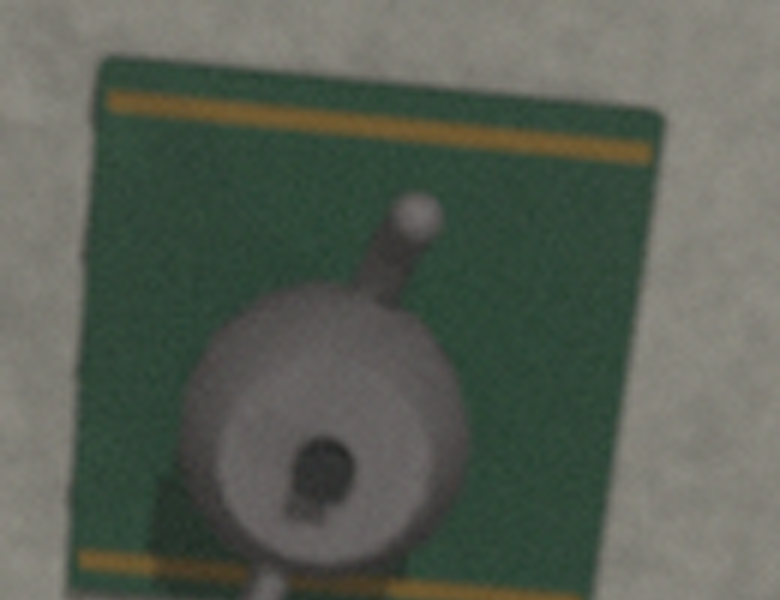

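The spout (415,215 in the crop) and handle (265,590) run along world angle ≈76°, so the jaws must close along −14°, which is a turn of −21°. The centre is at (454.5,−308).

Call:
jog_arm(increments=[{"dx": -0.01,"dy": 0,"dz": 0,"ax": 0,"ay": 0,"az": -0.09,"gripper": 1},{"dx": -0.01,"dy": 0,"dz": -0.1,"ax": 0,"ay": 0,"az": -0.18,"gripper": 1},{"dx": -0.01,"dy": 0,"dz": -0.4,"ax": 0,"ay": 0,"az": -0.235,"gripper": 1},{"dx": -0.01,"dy": 0,"dz": -0.7,"ax": 0,"ay": 0,"az": -0.235,"gripper": 1},{"dx": -0.01,"dy": 0,"dz": -0.83,"ax": 0,"ay": 0,"az": -0.235,"gripper": 1},{"dx": -0.01,"dy": 0,"dz": -0.83,"ax": 0,"ay": 0,"az": -0.235,"gripper": 1}])

```text
time: 16.75
eef_pos: [0.4542, -0.3074, 0.0365]
tcp_rot: [0.788, 0.616, -0.0, -0.001]
contact_force: [0.2, -0.6, 0.3]
opening: 0.997
finger_force: 0.0
```

Call:
jog_arm(increments=[{"dx": 0,"dy": 0,"dz": 0,"ax": 0,"ay": 0,"az": 0,"gripper": -1},{"dx": 0,"dy": 0,"dz": 0,"ax": 0,"ay": 0,"az": 0,"gripper": -1},{"dx": 0,"dy": 0,"dz": 0,"ax": 0,"ay": 0,"az": 0,"gripper": -1},{"dx": 0,"dy": 0,"dz": 0,"ax": 0,"ay": 0,"az": 0,"gripper": -1},{"dx": 0,"dy": 0,"dz": 0,"ax": 0,"ay": 0,"az": 0,"gripper": -1},{"dx": 0,"dy": 0,"dz": 0,"ax": 0,"ay": 0,"az": 0,"gripper": -1}])

```text
time: 17.35
eef_pos: [0.4555, -0.3094, 0.0394]
tcp_rot: [0.788, 0.616, 0.0, 0.002]
contact_force: [-0.7, 1.4, 6.1]
opening: 0.46
finger_force: 29.9
```

Call:
jog_arm(increments=[{"dx": 0,"dy": 0,"dz": 0.3,"ax": 0,"ay": 0,"az": 0,"gripper": -1},{"dx": 0,"dy": 0,"dz": 0.6,"ax": 0,"ay": 0,"az": 0,"gripper": -1},{"dx": 0,"dy": 0.3,"dz": 0.9,"ax": 0,"ay": 0,"az": 0,"gripper": -1},{"dx": 0,"dy": 0.6,"dz": 0.9,"ax": 0,"ay": 0,"az": 0,"gripper": -1},{"dx": 0.1,"dy": 0.9,"dz": 0.9,"ax": 0,"ay": 0,"az": 0,"gripper": -1},{"dx": 0.1,"dy": 1,"dz": 0.9,"ax": 0,"ay": 0,"az": 0,"gripper": -1}])

```text
time: 17.95
eef_pos: [0.4666, -0.1859, 0.1458]
tcp_rot: [0.787, 0.617, 0.0, 0.0]
contact_force: [-0.6, -0.0, -1.1]
opening: 0.453
finger_force: 30.7
```

Call:
jog_arm(increments=[{"dx": 0,"dy": 0.3,"dz": 0,"ax": 0,"ay": 0,"az": 0,"gripper": -1},{"dx": 0,"dy": 0.6,"dz": 0,"ax": 0,"ay": 0,"az": 0,"gripper": -1},{"dx": 0,"dy": 0.9,"dz": 0,"ax": 0,"ay": 0,"az": 0,"gripper": -1},{"dx": 0,"dy": 0.99,"dz": 0,"ax": 0,"ay": 0,"az": 0,"gripper": -1},{"dx": 0,"dy": 0.99,"dz": 0,"ax": 0,"ay": 0,"az": 0,"gripper": -1},{"dx": 0,"dy": 0.99,"dz": 0,"ax": 0,"ay": 0,"az": 0,"gripper": -1},{"dx": 0,"dy": 0.99,"dz": 0,"ax": 0,"ay": 0,"az": 0,"gripper": -1}])

```text
time: 18.65
eef_pos: [0.4666, -0.0709, 0.1455]
tcp_rot: [0.788, 0.615, -0.0, 0.0]
contact_force: [-0.1, 0.4, -1.7]
opening: 0.456
finger_force: 30.7
```

```bash
python3 -c "
from h import *
for f in ['w5','t6']:
    d=dict(np.load(f'pics/{f}.npz')); seg(d,.004,.014,(.467,-.07),.075)
d=grab('wrist','w7'); seg(d,.004,.014,(.467,-.07),.075)
"
```

```text
5991 rect [465.  -70.5] [84.3 84.1] 12.9 mean [462.8 -63.    8.9] z [ 7.3  8.9 10.4]
1655 rect [466.2 -70.3] [85.6 84.2] 12.8 mean [466.  -70.2   8.9] z [ 5.9  8.9 11.8]
t 18.7 tcp [466.6 -70.9 145.4] closing line deg -14.07 open 0.454 q [-0.37 -0.04  2.16 -0.    1.03 -0.12]
6250 rect [464.8 -70.3] [84.3 84. ] 13.0 mean [467.7 -62.1   8.9] z [ 7.4  8.9 10.3]
```

Call:
jog_arm(increments=[{"dx": -0.01,"dy": 0,"dz": -0.3,"ax": 0,"ay": 0,"az": 0,"gripper": -1},{"dx": -0.01,"dy": 0,"dz": -0.6,"ax": 0,"ay": 0,"az": 0,"gripper": -1},{"dx": -0.01,"dy": 0,"dz": -0.8,"ax": 0,"ay": 0,"az": 0,"gripper": -1},{"dx": -0.01,"dy": 0,"dz": -0.86,"ax": 0,"ay": 0,"az": 0,"gripper": -1},{"dx": -0.01,"dy": 0,"dz": -0.88,"ax": 0,"ay": 0,"az": 0,"gripper": -1},{"dx": -0.01,"dy": 0,"dz": -0.88,"ax": 0,"ay": 0,"az": 0,"gripper": -1}])

```text
time: 19.3
eef_pos: [0.4659, -0.0704, 0.0403]
tcp_rot: [0.788, 0.616, 0.0, 0.001]
contact_force: [0.0, 0.2, -1.0]
opening: 0.452
finger_force: 30.7
```

Call:
jog_arm(increments=[{"dx": 0,"dy": 0,"dz": -0.015,"ax": 0,"ay": 0,"az": 0,"gripper": -1},{"dx": 0,"dy": 0,"dz": -0.02,"ax": 0,"ay": 0,"az": 0,"gripper": -1},{"dx": 0,"dy": 0,"dz": -0.02,"ax": 0,"ay": 0,"az": 0,"gripper": -1}])

```text
time: 19.6
eef_pos: [0.4666, -0.0704, 0.0394]
tcp_rot: [0.788, 0.616, 0.0, 0.001]
contact_force: [-2.4, -0.2, 6.2]
opening: 0.457
finger_force: 31.2
```

Call:
jog_arm(increments=[{"dx": 0,"dy": 0,"dz": 0,"ax": 0,"ay": 0,"az": 0,"gripper": 0.6},{"dx": 0,"dy": 0,"dz": 0,"ax": 0,"ay": 0,"az": 0,"gripper": 0.6},{"dx": 0,"dy": 0,"dz": 0,"ax": 0,"ay": 0,"az": 0,"gripper": 0.6},{"dx": 0,"dy": 0,"dz": 0,"ax": 0,"ay": 0,"az": 0,"gripper": 0.6},{"dx": 0,"dy": 0,"dz": 0.2,"ax": 0,"ay": 0,"az": 0,"gripper": 0.6},{"dx": 0,"dy": 0,"dz": 0.6,"ax": 0,"ay": 0,"az": 0,"gripper": 0.6},{"dx": 0,"dy": 0,"dz": 1,"ax": 0,"ay": 0,"az": 0.05,"gripper": 1},{"dx": 0,"dy": 0,"dz": 1,"ax": 0,"ay": 0,"az": 0.05,"gripper": 1}])

```text
time: 20.4
eef_pos: [0.4697, -0.0712, 0.1649]
tcp_rot: [0.763, 0.647, 0.004, 0.007]
contact_force: [0.3, -0.9, 0.8]
opening: 0.999
finger_force: 0.0
```

Call:
jog_arm(increments=[{"dx": 0.3,"dy": -0.2,"dz": 0,"ax": 0,"ay": 0,"az": 0.08,"gripper": 1},{"dx": 0.6,"dy": -0.4,"dz": 0,"ax": 0,"ay": 0,"az": 0.116,"gripper": 1},{"dx": 0.9,"dy": -0.7,"dz": 0,"ax": 0,"ay": 0,"az": 0.116,"gripper": 1},{"dx": 1,"dy": -0.8,"dz": 0,"ax": 0,"ay": 0,"az": 0.116,"gripper": 1}])

```text
time: 20.8
eef_pos: [0.5875, -0.1684, 0.1567]
tcp_rot: [0.702, 0.712, 0.0, 0.001]
contact_force: [-0.3, -0.2, -0.3]
opening: 1.001
finger_force: 0.0
```

Call:
jog_arm(increments=[{"dx": 0.3,"dy": -0.2,"dz": 0,"ax": 0,"ay": 0,"az": 0,"gripper": 1},{"dx": 0.35,"dy": -0.2,"dz": 0,"ax": 0,"ay": 0,"az": 0,"gripper": 1},{"dx": 0.35,"dy": -0.2,"dz": 0,"ax": 0,"ay": 0,"az": 0,"gripper": 1},{"dx": 0.35,"dy": -0.2,"dz": 0,"ax": 0,"ay": 0,"az": 0,"gripper": 1}])

```text
time: 21.2
eef_pos: [0.6263, -0.1888, 0.1563]
tcp_rot: [0.701, 0.713, -0.0, -0.001]
contact_force: [0.8, -0.3, -0.2]
opening: 0.997
finger_force: 0.0
```

```bash
python3 -c "
from h import *
d=grab('wrist','w8')
seg(d,.055,.1,(.63,-.19),.06)
seg(d,.005,.012,(.634,-.186),.07)
t=cam('top'); np.savez('pics/t8.npz',**t); seg(t,.02,.1,(.466,-.07),.06); seg(t,.046,.1,(.466,-.07),.06); seg(t,.005,.014,(.466,-.07),.075)
"
```

```text
t 21.25 tcp [ 626.2 -188.7  156.7] closing line deg 1.0 open 0.998 q [-0.45  0.33  1.71  0.    1.1  -0.46]
3656 rect [ 628.  -191.4] [40.1 60.6] 1.4 mean [ 627.9 -189.6   66.9] z [65.3 66.9 68.4]
3911 rect [ 632.9 -186.3] [83.8 84. ] 88.4 mean [ 636.1 -175.5    8.8] z [ 7.2  8.8 10.3]
14 rect [474.4 -37.3] [6.8 6.3] 68.4 mean [474.  -37.2  44.3] z [40.2 44.9 47.1]
3 rect [473.1 -36.5] [1.4 2.9] 44.4 mean [472.9 -36.7  46.9] z [46.7 47.  47.1]
189 rect [486.5 -31.6] [27.3 55. ] 63.0 mean [486.2 -35.7   9. ] z [ 5.6  9.1 11.4]
```

View pics/w8.png

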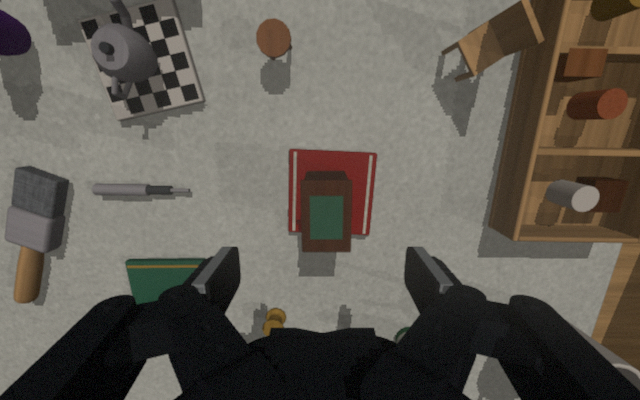

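The desk at (327,212) stands upright and square to the jaws, and the teapot at (125,52) stands on the chequers.

Call:
jog_arm(increments=[{"dx": 0.018,"dy": -0.022,"dz": -0.3,"ax": 0,"ay": 0,"az": 0.005,"gripper": 1},{"dx": 0.018,"dy": -0.022,"dz": -0.6,"ax": 0,"ay": 0,"az": 0.005,"gripper": 1},{"dx": 0.018,"dy": -0.022,"dz": -0.87,"ax": 0,"ay": 0,"az": 0.005,"gripper": 1},{"dx": 0.018,"dy": -0.022,"dz": -0.87,"ax": 0,"ay": 0,"az": 0.005,"gripper": 1},{"dx": 0.018,"dy": -0.022,"dz": -0.87,"ax": 0,"ay": 0,"az": 0.005,"gripper": -1},{"dx": 0.018,"dy": -0.022,"dz": -0.87,"ax": 0,"ay": 0,"az": 0.005,"gripper": -1},{"dx": 0.018,"dy": -0.022,"dz": -0.87,"ax": 0,"ay": 0,"az": 0.005,"gripper": -1},{"dx": 0.018,"dy": -0.022,"dz": -0.87,"ax": 0,"ay": 0,"az": 0.005,"gripper": -1},{"dx": 0.018,"dy": -0.022,"dz": -0.87,"ax": 0,"ay": 0,"az": 0.005,"gripper": -1},{"dx": 0.018,"dy": -0.022,"dz": -0.87,"ax": 0,"ay": 0,"az": 0.005,"gripper": -1}])

```text
time: 22.3
eef_pos: [0.6309, -0.1929, 0.0558]
tcp_rot: [0.698, 0.716, 0.001, 0.002]
contact_force: [-1.5, 0.4, 6.5]
opening: 0.46
finger_force: 29.8
```

Call:
jog_arm(increments=[{"dx": 0,"dy": 0,"dz": 0.2,"ax": 0,"ay": 0,"az": 0,"gripper": -1},{"dx": 0,"dy": 0,"dz": 0.5,"ax": 0,"ay": 0,"az": 0,"gripper": -1},{"dx": 0,"dy": 0,"dz": 0.8,"ax": 0,"ay": 0,"az": 0,"gripper": -1},{"dx": 0,"dy": 0,"dz": 0.9,"ax": 0,"ay": 0,"az": 0,"gripper": -1},{"dx": 0,"dy": 0,"dz": 0.9,"ax": 0,"ay": 0,"az": 0,"gripper": -1}])

```text
time: 22.8
eef_pos: [0.6307, -0.1929, 0.1638]
tcp_rot: [0.698, 0.716, 0.001, 0.003]
contact_force: [0.8, -0.2, -1.1]
opening: 0.458
finger_force: 30.4
```

Call:
jog_arm(increments=[{"dx": -0.2,"dy": -0.1,"dz": 0,"ax": 0,"ay": 0,"az": 0,"gripper": -1},{"dx": -0.4,"dy": -0.2,"dz": 0,"ax": 0,"ay": 0,"az": 0,"gripper": -1},{"dx": -0.65,"dy": -0.4,"dz": 0,"ax": 0,"ay": 0,"az": 0,"gripper": -1},{"dx": -0.9,"dy": -0.6,"dz": 0,"ax": 0,"ay": 0,"az": 0,"gripper": -1},{"dx": -1,"dy": -0.7,"dz": 0,"ax": 0,"ay": 0,"az": 0,"gripper": -1}])

```text
time: 23.3
eef_pos: [0.506, -0.2765, 0.1577]
tcp_rot: [0.699, 0.715, -0.001, -0.003]
contact_force: [0.7, -0.4, -1.1]
opening: 0.461
finger_force: 30.6
```

Call:
jog_arm(increments=[{"dx": -0.2,"dy": -0.1,"dz": 0,"ax": 0,"ay": 0,"az": 0,"gripper": -1},{"dx": -0.35,"dy": -0.2,"dz": 0,"ax": 0,"ay": 0,"az": 0,"gripper": -1},{"dx": -0.42,"dy": -0.24,"dz": 0,"ax": 0,"ay": 0,"az": 0,"gripper": -1},{"dx": -0.42,"dy": -0.24,"dz": 0,"ax": 0,"ay": 0,"az": 0,"gripper": -1},{"dx": -0.42,"dy": -0.24,"dz": 0,"ax": 0,"ay": 0,"az": 0,"gripper": -1}])

```text
time: 23.8
eef_pos: [0.4593, -0.3046, 0.1603]
tcp_rot: [0.698, 0.716, 0.0, -0.0]
contact_force: [-0.2, 0.3, -0.3]
opening: 0.462
finger_force: 30.6
```

```bash
python3 -c "
from h import *
d=grab('wrist','w9'); seg(d,.005,.012,(.459,-.304),.075)
g=cam('side'); cv2.imwrite('pics/s9.png',cv2.resize(g['frame'][60:210,240:440],(800,600)))
"
```

```text
t 23.85 tcp [ 459.6 -304.5  160.5] closing line deg 1.45 open 0.462 q [-0.77  0.12  1.96  0.    1.07 -0.8 ]
3542 rect [ 458.2 -294.8] [84.3 64.5] 1.2 mean [ 459.1 -283.1    8.7] z [ 6.8  8.8 10.2]
```

View pics/s9.png

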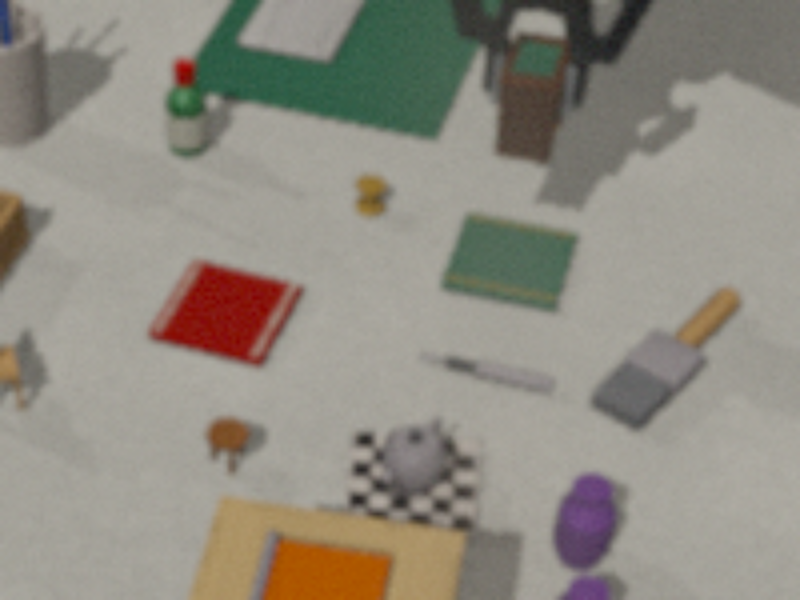

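The desk hangs upright at (535,95) above the green base (510,260), and the teapot is fine at (415,455). I lower the desk.

Call:
jog_arm(increments=[{"dx": 0,"dy": -0.01,"dz": -0.25,"ax": 0,"ay": 0,"az": 0,"gripper": -1},{"dx": 0,"dy": -0.01,"dz": -0.5,"ax": 0,"ay": 0,"az": 0,"gripper": -1},{"dx": 0,"dy": -0.01,"dz": -0.7,"ax": 0,"ay": 0,"az": 0,"gripper": -1},{"dx": 0,"dy": -0.01,"dz": -0.8,"ax": 0,"ay": 0,"az": 0,"gripper": -1},{"dx": 0,"dy": -0.01,"dz": -0.86,"ax": 0,"ay": 0,"az": 0,"gripper": -1},{"dx": 0,"dy": -0.01,"dz": -0.88,"ax": 0,"ay": 0,"az": 0,"gripper": -1},{"dx": 0,"dy": -0.01,"dz": -0.88,"ax": 0,"ay": 0,"az": 0,"gripper": -1}])

```text
time: 24.6
eef_pos: [0.4599, -0.3068, 0.0565]
tcp_rot: [0.698, 0.716, 0.0, 0.001]
contact_force: [0.8, -0.1, -1.5]
opening: 0.46
finger_force: 30.6
```

Call:
jog_arm(increments=[{"dx": 0,"dy": 0,"dz": -0.015,"ax": 0,"ay": 0,"az": 0,"gripper": -1},{"dx": 0,"dy": 0,"dz": -0.02,"ax": 0,"ay": 0,"az": 0,"gripper": -1},{"dx": 0,"dy": 0,"dz": -0.02,"ax": 0,"ay": 0,"az": 0,"gripper": -1}])

```text
time: 24.9
eef_pos: [0.4602, -0.3073, 0.0558]
tcp_rot: [0.698, 0.716, -0.0, 0.002]
contact_force: [-2.5, 3.0, 9.4]
opening: 0.458
finger_force: 31.0
```

Call:
jog_arm(increments=[{"dx": 0,"dy": 0,"dz": 0,"ax": 0,"ay": 0,"az": 0,"gripper": 1},{"dx": 0,"dy": 0,"dz": 0,"ax": 0,"ay": 0,"az": 0,"gripper": 1},{"dx": 0,"dy": 0,"dz": 0,"ax": 0,"ay": 0,"az": 0,"gripper": 1},{"dx": 0,"dy": 0,"dz": 0,"ax": 0,"ay": 0,"az": 0,"gripper": 1},{"dx": 0,"dy": 0,"dz": 0,"ax": 0,"ay": 0,"az": 0,"gripper": 1},{"dx": 0,"dy": 0,"dz": 0.2,"ax": 0,"ay": 0,"az": 0,"gripper": 1},{"dx": 0,"dy": 0,"dz": 0.6,"ax": 0,"ay": 0,"az": 0,"gripper": 1},{"dx": 0,"dy": 0,"dz": 1,"ax": 0,"ay": 0,"az": 0,"gripper": 1},{"dx": 0,"dy": 0,"dz": 1,"ax": 0,"ay": 0,"az": 0,"gripper": 1}])

```text
time: 25.8
eef_pos: [0.4624, -0.3095, 0.1813]
tcp_rot: [0.698, 0.716, 0.0, 0.008]
contact_force: [-0.3, -0.7, 0.6]
opening: 0.999
finger_force: 0.0
```

Call:
jog_arm(increments=[{"dx": 0.05,"dy": 0.33,"dz": 0.3,"ax": 0,"ay": 0,"az": 0,"gripper": 1},{"dx": 0.08,"dy": 0.67,"dz": 0.6,"ax": 0,"ay": 0,"az": 0,"gripper": 1},{"dx": 0.1,"dy": 1,"dz": 0.6,"ax": 0,"ay": 0,"az": 0,"gripper": 1},{"dx": 0.1,"dy": 1,"dz": 0.6,"ax": 0,"ay": 0,"az": 0,"gripper": 1},{"dx": 0.1,"dy": 1,"dz": 0.6,"ax": 0,"ay": 0,"az": 0,"gripper": 1},{"dx": 0.1,"dy": 1,"dz": 0.6,"ax": 0,"ay": 0,"az": 0,"gripper": 1}])

```text
time: 26.4
eef_pos: [0.4706, -0.1868, 0.2439]
tcp_rot: [0.698, 0.716, -0.0, -0.001]
contact_force: [-0.3, -0.5, 0.4]
opening: 1.003
finger_force: 0.0
```

```bash
python3 -c "
from h import *
d=grab('wrist','w10'); seg(d,.004,.014,(.466,-.07),.075); seg(d,.046,.07,(.466,-.07),.05); seg(d,.02,.07,(.466,-.07),.05)
"
```

```text
t 26.45 tcp [ 470.6 -187.1  243.9] closing line deg 1.35 open 1.0 q [-0.58 -0.08  2.   -0.    1.23 -0.6 ]
4062 rect [464.8 -70.7] [84.1 84.1] 13.1 mean [464.7 -71.3   8.9] z [ 7.1  8.9 10.5]
556 rect [465.  -69.9] [28.3 28.8] 20.8 mean [464.8 -69.9  47.4] z [46.1 47.  53.2]
1364 rect [464.7 -68.3] [39.2 63.3] 15.6 mean [465.5 -69.   44.1] z [33.2 45.4 52.4]
```

Call:
jog_arm(increments=[{"dx": 0,"dy": 0.33,"dz": 0,"ax": 0,"ay": 0,"az": 0,"gripper": 1},{"dx": 0,"dy": 0.67,"dz": 0,"ax": 0,"ay": 0,"az": 0,"gripper": 1},{"dx": 0,"dy": 1,"dz": 0,"ax": 0,"ay": 0,"az": 0,"gripper": 1}])

```text
time: 26.75
eef_pos: [0.4707, -0.0664, 0.244]
tcp_rot: [0.7, 0.715, -0.0, -0.001]
contact_force: [0.9, -0.3, -0.3]
opening: 0.999
finger_force: 0.0
```

Call:
jog_arm(increments=[{"dx": 0,"dy": 0.33,"dz": 0,"ax": 0,"ay": 0,"az": 0,"gripper": 1},{"dx": 0,"dy": 0.67,"dz": 0,"ax": 0,"ay": 0,"az": 0,"gripper": 1},{"dx": 0,"dy": 1,"dz": 0,"ax": 0,"ay": 0,"az": 0,"gripper": 1}])

```text
time: 27.05
eef_pos: [0.471, 0.0541, 0.2442]
tcp_rot: [0.699, 0.715, -0.0, -0.0]
contact_force: [0.7, 0.2, -0.2]
opening: 0.996
finger_force: 0.0
```

Call:
jog_arm(increments=[{"dx": 0,"dy": 0.33,"dz": 0,"ax": 0,"ay": 0,"az": 0,"gripper": 1},{"dx": 0,"dy": 0.67,"dz": 0,"ax": 0,"ay": 0,"az": 0,"gripper": 1},{"dx": 0,"dy": 1,"dz": 0,"ax": 0,"ay": 0,"az": 0,"gripper": 1}])

```text
time: 27.35
eef_pos: [0.4713, 0.1743, 0.2441]
tcp_rot: [0.699, 0.715, -0.001, -0.0]
contact_force: [-0.2, -0.3, 0.5]
opening: 1.0
finger_force: 0.0
```

Call:
jog_arm(increments=[{"dx": 0,"dy": 0.33,"dz": 0,"ax": 0,"ay": 0,"az": 0,"gripper": 1},{"dx": 0,"dy": 0.67,"dz": 0,"ax": 0,"ay": 0,"az": 0,"gripper": 1},{"dx": 0,"dy": 1,"dz": 0,"ax": 0,"ay": 0,"az": 0,"gripper": 1}])

```text
time: 27.65
eef_pos: [0.4715, 0.2944, 0.2439]
tcp_rot: [0.699, 0.715, -0.001, -0.0]
contact_force: [0.7, -0.3, 0.1]
opening: 0.997
finger_force: 0.0
```

Call:
jog_arm(increments=[{"dx": -0.05,"dy": 0.3,"dz": 0,"ax": 0,"ay": 0,"az": 0,"gripper": 1},{"dx": -0.08,"dy": 0.52,"dz": -0.2,"ax": 0,"ay": 0,"az": 0,"gripper": 1},{"dx": -0.08,"dy": 0.52,"dz": -0.5,"ax": 0,"ay": 0,"az": 0,"gripper": 0.6},{"dx": -0.08,"dy": 0.52,"dz": -0.7,"ax": 0,"ay": 0,"az": 0,"gripper": 0.6},{"dx": -0.08,"dy": 0.52,"dz": -0.7,"ax": 0,"ay": 0,"az": 0,"gripper": 0.6},{"dx": -0.08,"dy": 0.52,"dz": -0.7,"ax": 0,"ay": 0,"az": 0,"gripper": 0.6}])

```text
time: 28.25
eef_pos: [0.462, 0.3554, 0.1603]
tcp_rot: [0.699, 0.715, -0.001, -0.0]
contact_force: [0.7, 0.2, -0.6]
opening: 0.8
finger_force: 0.0
```

```bash
python3 -c "
from h import *
d=grab('wrist','w11'); seg(d,.03,.1,(.463,.355),.045); 
t=cam('top'); np.savez('pics/t11.npz',**t)
print('study');seg(t,.004,.014,(.459,-.304),.075);seg(t,.055,.1,(.459,-.304),.06)
print('kitchen');seg(t,.004,.014,(.466,-.07),.075);seg(t,.046,.07,(.466,-.07),.06)
print('hall');seg(t,.004,.014,(.634,-.186),.075)
print('vise');seg(t,.005,.02,(.447,-.185),.06)
"
```

```text
t 28.3 tcp [462.7 355.8 161.8] closing line deg 1.34 open 0.799 q [ 0.48  0.18  1.88 -0.    1.08  0.46]
1394 rect [462.2 358.8] [35.5 30. ] 9.5 mean [462.6 360.9  57.4] z [34.2 56.1 67.7]
study
1002 rect [ 460.1 -303.3] [84.1 85.6] 1.2 mean [ 455.3 -296.5    8.5] z [ 5.4  8.5 11.8]
680 rect [ 458.9 -304.8] [40.4 61.2] 1.6 mean [ 458.4 -304.3   66.6] z [63.  66.7 69.6]
kitchen
1275 rect [467.8 -71.8] [85.9 87.7] 13.1 mean [464.4 -69.9   8.9] z [ 5.7  8.9 12. ]
121 rect [466.3 -68.7] [26.7 27.4] 8.9 mean [466.3 -68.8  48. ] z [46.1 47.3 54.6]
hall
1513 rect [ 635.3 -186.7] [85.  89.4] 89.0 mean [ 633.  -186.     8.7] z [ 5.4  8.7 12. ]
vise
217 rect [ 447.6 -185.2] [91.3 11.9] 0.4 mean [ 440.6 -184.7   10.7] z [ 6.4 10.9 14.3]
```

Teapot and desk are centred within about 1–2 mm and the pin vise has not moved. Now the vase.

Call:
jog_arm(increments=[{"dx": 0,"dy": 0,"dz": -0.3,"ax": 0,"ay": 0,"az": 0,"gripper": 0.6},{"dx": 0,"dy": 0,"dz": -0.6,"ax": 0,"ay": 0,"az": 0,"gripper": 0.6},{"dx": 0,"dy": 0,"dz": -0.85,"ax": 0,"ay": 0,"az": 0,"gripper": 0.6},{"dx": 0,"dy": 0,"dz": -0.97,"ax": 0,"ay": 0,"az": 0,"gripper": 0.6},{"dx": 0,"dy": 0,"dz": -0.97,"ax": 0,"ay": 0,"az": 0,"gripper": -1},{"dx": 0,"dy": 0,"dz": -0.97,"ax": 0,"ay": 0,"az": 0,"gripper": -1},{"dx": 0,"dy": 0,"dz": -0.97,"ax": 0,"ay": 0,"az": 0,"gripper": -1},{"dx": 0,"dy": 0,"dz": -0.97,"ax": 0,"ay": 0,"az": 0,"gripper": -1},{"dx": 0,"dy": 0,"dz": -0.97,"ax": 0,"ay": 0,"az": 0,"gripper": -1},{"dx": 0,"dy": 0,"dz": -0.97,"ax": 0,"ay": 0,"az": 0,"gripper": -1}])

```text
time: 29.35
eef_pos: [0.4631, 0.357, 0.0469]
tcp_rot: [0.698, 0.716, 0.002, 0.001]
contact_force: [0.6, -0.3, 6.7]
opening: 0.41
finger_force: 30.6
```

Call:
jog_arm(increments=[{"dx": 0,"dy": 0,"dz": 0.3,"ax": 0,"ay": 0,"az": 0,"gripper": -1},{"dx": 0,"dy": 0,"dz": 0.6,"ax": 0,"ay": 0,"az": 0,"gripper": -1},{"dx": 0,"dy": 0,"dz": 1,"ax": 0,"ay": 0,"az": 0,"gripper": -1},{"dx": 0,"dy": 0,"dz": 1,"ax": 0,"ay": 0,"az": 0,"gripper": -1}])

```text
time: 29.75
eef_pos: [0.4651, 0.3584, 0.1728]
tcp_rot: [0.698, 0.716, 0.007, 0.002]
contact_force: [1.4, 0.9, -0.8]
opening: 0.41
finger_force: 30.5
```

Call:
jog_arm(increments=[{"dx": 0.1,"dy": -0.2,"dz": 0.3,"ax": 0,"ay": 0,"az": 0,"gripper": -1},{"dx": 0.2,"dy": -0.5,"dz": 0.6,"ax": 0,"ay": 0,"az": 0,"gripper": -1},{"dx": 0.3,"dy": -0.8,"dz": 0.6,"ax": 0,"ay": 0,"az": 0,"gripper": -1},{"dx": 0.35,"dy": -1,"dz": 0.6,"ax": 0,"ay": 0,"az": 0,"gripper": -1}])

```text
time: 30.15
eef_pos: [0.5044, 0.2344, 0.2379]
tcp_rot: [0.699, 0.716, 0.001, 0.001]
contact_force: [1.0, 0.6, -1.7]
opening: 0.408
finger_force: 30.5
```

Call:
jog_arm(increments=[{"dx": 0.1,"dy": -0.33,"dz": 0,"ax": 0,"ay": 0,"az": 0,"gripper": -1},{"dx": 0.2,"dy": -0.67,"dz": 0,"ax": 0,"ay": 0,"az": 0,"gripper": -1},{"dx": 0.35,"dy": -1,"dz": 0,"ax": 0,"ay": 0,"az": 0,"gripper": -1}])

```text
time: 30.45
eef_pos: [0.5445, 0.1148, 0.2356]
tcp_rot: [0.698, 0.716, -0.001, -0.001]
contact_force: [0.4, 1.2, -0.2]
opening: 0.411
finger_force: 30.5
```

Call:
jog_arm(increments=[{"dx": 0.1,"dy": -0.33,"dz": 0,"ax": 0,"ay": 0,"az": 0,"gripper": -1},{"dx": 0.2,"dy": -0.67,"dz": 0,"ax": 0,"ay": 0,"az": 0,"gripper": -1},{"dx": 0.35,"dy": -1,"dz": 0,"ax": 0,"ay": 0,"az": 0,"gripper": -1}])

```text
time: 30.75
eef_pos: [0.5867, -0.0053, 0.2355]
tcp_rot: [0.698, 0.716, -0.0, -0.001]
contact_force: [0.3, 0.5, -1.0]
opening: 0.41
finger_force: 30.5
```

Call:
jog_arm(increments=[{"dx": 0.1,"dy": -0.33,"dz": 0,"ax": 0,"ay": 0,"az": 0,"gripper": -1},{"dx": 0.2,"dy": -0.67,"dz": 0,"ax": 0,"ay": 0,"az": 0,"gripper": -1},{"dx": 0.35,"dy": -1,"dz": 0,"ax": 0,"ay": 0,"az": 0,"gripper": -1}])

```text
time: 31.05
eef_pos: [0.6288, -0.1253, 0.2353]
tcp_rot: [0.698, 0.716, -0.0, -0.001]
contact_force: [0.6, 0.4, -0.5]
opening: 0.407
finger_force: 30.5
```

Call:
jog_arm(increments=[{"dx": 0,"dy": -0.3,"dz": 0,"ax": 0,"ay": 0,"az": 0,"gripper": -1},{"dx": 0.02,"dy": -0.53,"dz": -0.3,"ax": 0,"ay": 0,"az": 0,"gripper": -1},{"dx": 0.02,"dy": -0.53,"dz": -0.6,"ax": 0,"ay": 0,"az": 0,"gripper": -1},{"dx": 0.02,"dy": -0.53,"dz": -0.6,"ax": 0,"ay": 0,"az": 0,"gripper": -1},{"dx": 0.02,"dy": -0.53,"dz": -0.6,"ax": 0,"ay": 0,"az": 0,"gripper": -1}])

```text
time: 31.55
eef_pos: [0.6309, -0.1868, 0.1632]
tcp_rot: [0.698, 0.716, -0.0, -0.002]
contact_force: [0.5, -0.7, 1.5]
opening: 0.41
finger_force: 30.5
```

```bash
python3 -c "
from h import *
d=grab('wrist','w12'); seg(d,.004,.013,(.634,-.186),.075)
"
```

```text
t 31.6 tcp [ 632.2 -187.   165.5] closing line deg 1.46 open 0.407 q [-0.44  0.33  1.69  0.    1.12 -0.47]
6167 rect [ 632.9 -186.6] [84.4 84.1] 88.2 mean [ 632.9 -181.7    8.8] z [ 7.3  8.8 10.1]
```

Call:
jog_arm(increments=[{"dx": 0.01,"dy": 0,"dz": -0.3,"ax": 0,"ay": 0,"az": 0,"gripper": -1},{"dx": 0.01,"dy": 0,"dz": -0.6,"ax": 0,"ay": 0,"az": 0,"gripper": -1},{"dx": 0.01,"dy": 0,"dz": -0.8,"ax": 0,"ay": 0,"az": 0,"gripper": -1},{"dx": 0.01,"dy": 0,"dz": -0.9,"ax": 0,"ay": 0,"az": 0,"gripper": -1},{"dx": 0.01,"dy": 0,"dz": -0.93,"ax": 0,"ay": 0,"az": 0,"gripper": -1},{"dx": 0.01,"dy": 0,"dz": -0.93,"ax": 0,"ay": 0,"az": 0,"gripper": -1}])

```text
time: 32.2
eef_pos: [0.6342, -0.1876, 0.0547]
tcp_rot: [0.698, 0.716, 0.0, 0.001]
contact_force: [-0.1, -0.5, -0.8]
opening: 0.41
finger_force: 30.5
```

Call:
jog_arm(increments=[{"dx": 0,"dy": 0,"dz": -0.02,"ax": 0,"ay": 0,"az": 0,"gripper": -1},{"dx": 0,"dy": 0,"dz": -0.035,"ax": 0,"ay": 0,"az": 0,"gripper": -1},{"dx": 0,"dy": 0,"dz": -0.035,"ax": 0,"ay": 0,"az": 0,"gripper": -1}])

```text
time: 32.5
eef_pos: [0.6343, -0.1881, 0.051]
tcp_rot: [0.698, 0.716, 0.001, 0.002]
contact_force: [-0.3, 0.7, 3.5]
opening: 0.412
finger_force: 30.9
```

Contact is made. I release, back off and check.

Call:
jog_arm(increments=[{"dx": 0,"dy": 0,"dz": 0,"ax": 0,"ay": 0,"az": 0,"gripper": 1},{"dx": 0,"dy": 0,"dz": 0,"ax": 0,"ay": 0,"az": 0,"gripper": 1},{"dx": 0,"dy": 0,"dz": 0,"ax": 0,"ay": 0,"az": 0,"gripper": 1},{"dx": 0,"dy": 0,"dz": 0,"ax": 0,"ay": 0,"az": 0,"gripper": 1},{"dx": 0,"dy": 0,"dz": 0,"ax": 0,"ay": 0,"az": 0,"gripper": 1},{"dx": 0,"dy": 0,"dz": 0.2,"ax": 0,"ay": 0,"az": 0,"gripper": 1},{"dx": 0,"dy": 0,"dz": 0.6,"ax": 0,"ay": 0,"az": 0,"gripper": 1},{"dx": 0,"dy": 0,"dz": 1,"ax": 0,"ay": 0,"az": 0,"gripper": 1},{"dx": 0,"dy": 0,"dz": 1,"ax": 0,"ay": 0,"az": 0,"gripper": 1}])

```text
time: 33.4
eef_pos: [0.6374, -0.1894, 0.1785]
tcp_rot: [0.698, 0.716, 0.003, 0.008]
contact_force: [0.9, -0.8, 1.4]
opening: 1.001
finger_force: 0.0
```

Call:
jog_arm(increments=[{"dx": 0,"dy": 0.33,"dz": 0.3,"ax": 0,"ay": 0,"az": 0,"gripper": 1},{"dx": 0,"dy": 0.67,"dz": 0.6,"ax": 0,"ay": 0,"az": 0,"gripper": 1},{"dx": 0,"dy": 1,"dz": 0.6,"ax": 0,"ay": 0,"az": 0,"gripper": 1},{"dx": 0,"dy": 1,"dz": 0.6,"ax": 0,"ay": 0,"az": 0,"gripper": 1}])

```text
time: 33.8
eef_pos: [0.6336, -0.0629, 0.243]
tcp_rot: [0.696, 0.718, 0.002, 0.001]
contact_force: [-0.5, -0.4, 0.1]
opening: 1.002
finger_force: 0.0
```

Call:
jog_arm(increments=[{"dx": -0.1,"dy": 0.33,"dz": 0,"ax": 0,"ay": 0,"az": 0,"gripper": 1},{"dx": -0.2,"dy": 0.67,"dz": 0,"ax": 0,"ay": 0,"az": 0,"gripper": 1},{"dx": -0.3,"dy": 1,"dz": 0,"ax": 0,"ay": 0,"az": 0,"gripper": 1}])

```text
time: 34.1
eef_pos: [0.5961, 0.0532, 0.2395]
tcp_rot: [0.699, 0.715, -0.001, -0.001]
contact_force: [0.4, -0.2, -0.1]
opening: 0.998
finger_force: 0.0
```

Call:
jog_arm(increments=[{"dx": -0.1,"dy": 0.33,"dz": 0,"ax": 0,"ay": 0,"az": 0,"gripper": 1},{"dx": -0.2,"dy": 0.67,"dz": 0,"ax": 0,"ay": 0,"az": 0,"gripper": 1},{"dx": -0.3,"dy": 1,"dz": 0,"ax": 0,"ay": 0,"az": 0,"gripper": 1},{"dx": -0.3,"dy": 1,"dz": 0,"ax": 0,"ay": 0,"az": 0,"gripper": 1},{"dx": -0.3,"dy": 1,"dz": 0,"ax": 0,"ay": 0,"az": 0,"gripper": 1}])

```text
time: 34.6
eef_pos: [0.5606, 0.1727, 0.2399]
tcp_rot: [0.698, 0.716, -0.001, -0.0]
contact_force: [-0.0, 0.5, 0.7]
opening: 1.0
finger_force: 0.0
```

```bash
python3 -c "
from h import *
t=grab('top','t13')
print('hall');seg(t,.004,.014,(.634,-.186),.075);seg(t,.025,.1,(.634,-.186),.06);seg(t,.058,.1,(.634,-.186),.06)
print('study');seg(t,.055,.1,(.459,-.304),.06)
print('kitchen');seg(t,.046,.07,(.466,-.07),.06)
print('vise');seg(t,.005,.02,(.447,-.185),.06)
f=t['frame'];cv2.imwrite('pics/t13c.png',cv2.resize(f[90:240,330:530],(800,600),interpolation=cv2.INTER_CUBIC))
"
```

```text
t 34.65 tcp [561.  171.9 240. ] closing line deg 1.43 open 0.997 q [ 0.12  0.11  1.81 -0.    1.22  0.1 ]
hall
1168 rect [ 636.4 -184.7] [88.3 88.6] 88.0 mean [ 629.2 -182.8    8.6] z [ 5.3  8.7 11.7]
332 rect [ 631.8 -187.6] [35.3 31.1] 67.1 mean [ 629.  -185.3   56.1] z [28.1 56.  72.6]
146 rect [ 634.  -188.4] [23.7 25.6] 16.5 mean [ 633.3 -187.6   68.2] z [58.3 70.2 72.7]
study
676 rect [ 458.8 -305.3] [40.5 60.8] 0.6 mean [ 458.4 -304.5   66.5] z [63.1 66.5 69.4]
kitchen
131 rect [465.8 -69.6] [27.9 27.5] 61.5 mean [466.4 -69.3  47.9] z [46.  47.5 53.9]
vise
218 rect [ 447.7 -184.8] [91.9 12.5] 1.2 mean [ 440.2 -184.7   10.7] z [ 6.6 10.7 14.2]
```

View pics/t13c.png

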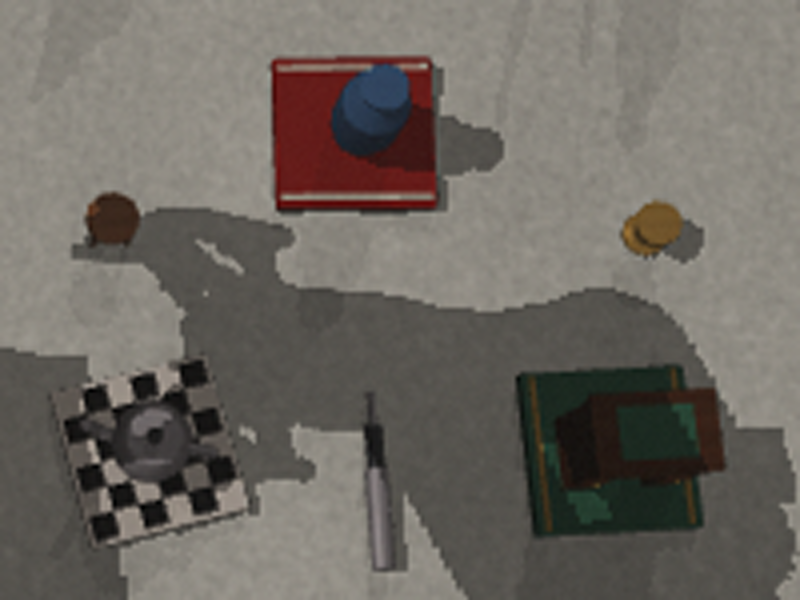

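All three stand upright on their own bases within about 2 mm of centre: vase (385,85 at its rim), desk (640,435), teapot (152,440). The vise (378,490) has not moved.

```bash
python3 -c "
from h import *
print(job.sign_off())"
```

```text
the job is handed in; nothing more can be done
None
```

The job is handed in at about 35 s of the allowed 131 s: the mirror frame is in the drop box, and the teapot, desk and vase stand upright on the chequered, green and red bases, each within about 2 mm of centre, with the pin vise unmoved.

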